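# Load the relay burn-in fixture, shut its guard and start it

### The job

Lift the test fixture's guard gently right up onto its open stop and stand every relay module from the bench upright in a bay of its own, then lower the guard gently until it is fully home on its stop, without letting it slam, and after that push the start lever right over away from the robot to on. Also clear away the empty carrying basket by hanging it by its handle on the hook. Leave the bottle, the tin and the reel alone.

Things in the scene. Friction and masses are not known exactly. Their poses are not given: they have to be found in the camera images.
- fixture: Test fixture fixed to the bench: grey base plate 220 (x) x 400 (y) x 12 mm, blue side cheeks at own y = +-142 mm and blue rear wall at own x = +101 mm (8 mm thick, top 80 mm above the bench), one row of five open bays between; front (-x) open. Origin: on the bench, midway between the cheeks and 105 mm before the hinge. Own x points away from the robot, z up. Position and yaw vary.
- guard (a joint): Angle of the fixture's guard, a clear sheet 200 x 290 mm in a yellow frame, hinged along the top of the rear wall. 0 = closed, level on its stop over the bays; grows as the front edge lifts up and back; 1.55 rad = open, upright on its stop. May start slightly ajar. Stiff hinge: it stays where it is left and needs about 5 N to lift and 1 to 3 N to lower at the handle.
- guard_handle (a point): Middle of the guard's handle, a round steel bar 12 mm thick, 110 mm long, parallel to fixture y, 45 mm ahead of the guard's front edge, 245 mm from the hinge axis; carried by arms at its two ends. 90 mm above the bench when closed, about 335 mm when open. Can be pinched from above at any guard angle and turns in the fingers.
- guard_hinge (a point): Middle of the guard's hinge axis (along fixture y), 90 mm above the bench.
- start_lever (a joint): Angle of the start lever, on the base plate 60 mm beyond the -y cheek: steel rod 80 mm long with a red ball (26 mm) on a yellow block. 0 = off, leaning 0.5 rad towards the robot (fixture -x); 1.0 rad = on, leaning 0.5 rad away from the robot. Stays where it is left, moves with about 1 N, may start a little off 0.
- start_lever_tip (a point): Centre of the lever's red ball, about 104 mm above the bench when off; it travels about 77 mm towards fixture +x to on.
- basket: Empty blue basket, 80 (own x) x 120 (own y) x 40 mm, 180 g. A steel bail rises from the middle of its two ends to a level bar (10 mm thick, 112 mm long, along own y). A black tab, 14 (own x) x 24 mm, stands on the bar's middle from 119 to 155 mm above the underside: pinch it from above across own x, fingertips above the bar, and the space below the bar stays free. Origin: centre of underside.
- basket_bar (a point): Middle of the basket's handle bar (on its axis), 115 mm above the underside.
- hook: Steel hook stand fixed to the bench: round foot (radius 50, 12 mm high), post of radius 8 mm, 210 mm high, and an 8 mm thick rod running level from the post along the stand's own -x (roughly towards the robot), its top at 194 mm height, ending in an upturned tip. Origin: bottom of the post; its position and yaw vary.
- hook_seat (a point): Where the basket's bar should rest: on top of the hook's level rod, 65 mm from the post's axis and 59 mm behind the upturned tip, 194 mm above the bench.
- hook_tip (a point): End of the hook's upturned tip, 124 mm from the post's axis; its round top is 216 mm above the bench.
- bay1 (a point): Centre of the floor of bay 1 (of 5, from fixture -y to +y, 52 mm apart), 12 mm above the bench. The bay is 61 mm along fixture x and 47 mm along fixture y inside, with white ledges 5 mm thick and 10 mm high around it. Any module fits any bay.
- bay2 (a point): Centre of the floor of bay 2 (of 5, from fixture -y to +y, 52 mm apart), 12 mm above the bench. The bay is 61 mm along fixture x and 47 mm along fixture y inside, with white ledges 5 mm thick and 10 mm high around it. Any module fits any bay.
- bay3 (a point): Centre of the floor of bay 3 (of 5, from fixture -y to +y, 52 mm apart), 12 mm above the bench. The bay is 61 mm along fixture x and 47 mm along fixture y inside, with white ledges 5 mm thick and 10 mm high around it. Any module fits any bay.
- bay4 (a point): Centre of the floor of bay 4 (of 5, from fixture -y to +y, 52 mm apart), 12 mm above the bench. The bay is 61 mm along fixture x and 47 mm along fixture y inside, with white ledges 5 mm thick and 10 mm high around it. Any module fits any bay.
- bay5 (a point): Centre of the floor of bay 5 (of 5, from fixture -y to +y, 52 mm apart), 12 mm above the bench. The bay is 61 mm along fixture x and 47 mm along fixture y inside, with white ledges 5 mm thick and 10 mm high around it. Any module fits any bay.
- module1: Relay module: block 44 (own x) x 38 (own y) x 50 mm high, white foot, red top with steel screws, 110 g, heavier at the foot. Stands on the bench at the +y side of the fixture. Origin: centre of underside; own z up. Three to five modules are present (the others give None). In a bay, own x lies along fixture x, either way round; pinched across own x the fingers clear the neighbours.
- module2: Relay module: block 44 (own x) x 38 (own y) x 50 mm high, white foot, red top with steel screws, 110 g, heavier at the foot. Stands on the bench at the +y side of the fixture. Origin: centre of underside; own z up. Three to five modules are present (the others give None). In a bay, own x lies along fixture x, either way round; pinched across own x the fingers clear the neighbours.
- module3: Relay module: block 44 (own x) x 38 (own y) x 50 mm high, white foot, red top with steel screws, 110 g, heavier at the foot. Stands on the bench at the +y side of the fixture. Origin: centre of underside; own z up. Three to five modules are present (the others give None). In a bay, own x lies along fixture x, either way round; pinched across own x the fingers clear the neighbours.
- module4: Relay module: block 44 (own x) x 38 (own y) x 50 mm high, white foot, red top with steel screws, 110 g, heavier at the foot. Stands on the bench at the +y side of the fixture. Origin: centre of underside; own z up. Three to five modules are present (the others give None). In a bay, own x lies along fixture x, either way round; pinched across own x the fingers clear the neighbours.
- module5: Relay module: block 44 (own x) x 38 (own y) x 50 mm high, white foot, red top with steel screws, 110 g, heavier at the foot. Stands on the bench at the +y side of the fixture. Origin: centre of underside; own z up. Three to five modules are present (the others give None). In a bay, own x lies along fixture x, either way round; pinched across own x the fingers clear the neighbours.
- spray_bottle: Bystander: orange bottle, radius 30, 170 mm high, beyond the fixture. Origin: underside.
- wool_tin: Bystander: tin of brass wool, radius 32, about 60 mm high, beyond the fixture. Origin: underside.
- solder_reel: Bystander: metal reel, radius 30, 46 mm high, beyond the fixture. Origin: underside.

How it is judged:
By the outcome, as a careful person would: the job done as asked, in the order asked, and still so for the second after the job is handed in, with the robot touching nothing.
Of module1, module2, module3, module4, module5 only 3 to 5 are there at a start; the rules pass over those that are not, and their reading is None.
At some moment in a run one of module1, module2, module3, module4, module5 may be knocked a few centimetres aside while the robot is not near it.
Once in a run the grip may slacken for a moment while it holds something.
It also fails if it takes over 210 s, if anything falls off the work surface, if the arm or the gripper's body presses on something with over 40 N, if the wrist force passes 120 N, or if a joint passes its speed limit or range.

### The arm

A 7-joint arm with a two-finger parallel gripper is mounted at the origin on the work surface. World frame = base frame: x ahead of the robot, y to its left, z up, the work surface at z = 0. Lengths are in m, angles in rad, forces in N, time in s.
With the tool pointing down it reaches from about 0.35 to 0.9 m from the base axis. Payload 8.1 kg.
Tool frame: the origin (TCP) lies at the very end of the fingers, on their centre line; the grasp point (between the pads) lies 19 mm behind it; z points along the fingers, y is the line along which they close (so a half turn about z gives the same grasp; the last joint's range is limited). The gripper opens to 92 mm and grips with 3 to 60 N. Pads are 19 mm wide; open, the fingers measure 130 mm over their backs; the gripper's body (75 mm by 190 mm) begins 47 mm behind the grasp point.
Start: joints at [-1.429, 0.434, 0.025, 1.573, -0.012, 1.134, -0.075], TCP at [0.152, 0.606, 0.227] pointing down, gripper open.
Joint ranges: [-2.62, 2.62], [-0.44, 2.09], [-1.27, 1.32], [0.08, 2.57], [-1.32, 4.46], [0.12, 2], [-2.74, 2.74]. Speed limits (rad/s): [2.22, 2.22, 3.01, 3.01, 3.14, 3.14, 3.14].

### API

Orientations are given as a rotation vector (axis times angle).
In Python, from cell import observe, get_image, sign_off, find_in, trace, place_of gives the robot as it stands. The module is installed in compiled form; this text tells all that it offers.
- The arm moves only by the shell command python3 -m handwheel 'ROWS' [OPENING] [FORCE]. ROWS is JSON, a list of rows, each a list of 6 numbers: the shift along the tool's x, y, z each as a share of 0.02 m, from -1 to 1, then the turn, a rotation vector about the tool's x, y, z each as a share of 4 degrees, from -1 to 1. A call has 1 to 8 rows; each row shifts and turns the commanded pose from where the row before left it, along the tool's axes as they then stand; what a row does not reach is not made up. A row lasts 1/12 s, in which the tool goes at most 41.7 mm and 7.16 degrees, less where a joint would pass 70% of its speed; a pose out of reach is approached as far as the arm can. A call with a number of a shift or a turn outside -1 to 1 is refused whole. A call with a gripper value outside its range is refused whole. OPENING is the opening, from 0 (shut) to 1 (fully open), set as the call begins (- or left out, the last holds). The fingers move at their own pace and stop on an object; FORCE is the grip in N (left out, the last holds). Time passes only in rows, so rows that do not move let the fingers close. It gives the time, the measured TCP pose, the force, the opening and the grip force at its end, in the units of the state.
- observe(): the state, without advancing time (a new reading comes with each control period).
- get_image(name): name is "side" or "top" or "wrist"; returns a dict with "image" (400x640x3 uint8, red, green, blue), "fx", "fy", "cx", "cy" (pixels), "position" and "orientation" of the camera in the world. Camera axes: x right, y down, z forward; pixel columns grow to the right and rows downward; lengths in m; the calibration is good to about 2 mm. A picture is of the moment at which its call begins. There is no depth.
- sign_off(): hands the job in; it is judged then, once.
Trained networks look in the newest picture that a camera, given by its name, has taken for a name from the list of things; names that differ only in an ending like _2 or _b are one class to them, and where a whole thing is asked for, a point or a joint stands for the part that bears it (a point fixed in the world has none). Each returns a list of dicts, best first, with "score" (0 to 1); they miss things now and then, are a little off and sometimes report something else, mostly with a low value. They report only what shows in the picture. A call takes as long as a camera call.
- find_in(label, camera): "rect" ([centre column, centre row, width, height] as shares, 0 to 1, of the picture: columns of its width, rows of its height, round what is visible of it).
- trace(label, camera): "region" (400x640 bool, what is visible of it) and "rect" ([centre column, centre row, width, height] as shares, 0 to 1, of the picture: columns of its width, rows of its height, round what is visible of it).
- place_of(label, camera): "point" ([column, row] as shares, 0 to 1, of the picture: columns of its width, rows of its height: a listed point, or the origin of a listed thing).
The state is a dict: "clock": time; "joints": joint angles; "dq": joint speeds; "joint_efforts": joint torques, N m; "position": TCP position; "ee_rot": TCP orientation; "force": force on the tool from outside, world axes, zero at the start; "ft_torque": the same for the moment, N m; "width": opening from 0.0 (shut) to 1.0 (fully open); "gripper_force": force on a finger pad.
Only numpy, scipy, OpenCV 4.12 (cv2) and the standard library are available. Lean on these libraries where they do the work, as an engineer would, in place of code of your own. Each camera call takes 0.05 s, during which the arm holds its last target. There are 200 camera calls.

## Working session

There is one attempt and no reset: what is moved stays moved. The work goes in short steps, Python scripts to look and compute and a shell command to move; the robot and the scene stay as the last step left them, time stands still between calls to the robot, and variables do not carry over. Pictures are saved under pics/ and viewed, at most 16 in all, crops included, and the job is handed in when it is done.

```bash
mkdir -p pics; cat > h.py <<'E'
import numpy as np, cv2
from scipy.spatial.transform import Rotation as R
from cell import observe, get_image, sign_off, find_in, trace, place_of
def rot(o):
    o=np.array(o,float)
    return o if o.shape==(3,3) else R.from_rotvec(o).as_matrix() if o.size==3 else R.from_quat(o).as_matrix()
def ray(c,p,share=True):
    u=np.array(p,float)*([640,400] if share else 1)
    d=np.array([(u[0]-c['cx'])/c['fx'],(u[1]-c['cy'])/c['fy'],1])
    d=rot(c['orientation'])@d
    return np.array(c['position'],float),d/np.linalg.norm(d)
def tri(rays):
    A=sum(np.eye(3)-np.outer(d,d) for o,d in rays); b=sum((np.eye(3)-np.outer(d,d))@o for o,d in rays)
    x=np.linalg.solve(A,b); return x,max(np.linalg.norm((np.eye(3)-np.outer(d,d))@(x-o)) for o,d in rays)
def atz(r,z):
    o,d=r; return o+d*(z-o[2])/d[2]
def proj(c,X):
    p=rot(c['orientation']).T@(np.array(X)-c['position']); return [c['fx']*p[0]/p[2]+c['cx'],c['fy']*p[1]/p[2]+c['cy']]
def save(c,n): cv2.imwrite('pics/'+n,c['image'][:,:,::-1])
def tool(X,yaw=None):
    s=observe(); T=rot(s['ee_rot']); return T.T@(np.array(X)-s['position'])/0.02
E
python3 - <<'E'
from h import *
np.set_printoptions(precision=4,suppress=True)
s=observe(); print({k:np.round(v,3) for k,v in s.items()}); print(rot(s['ee_rot']))
cs={n:get_image(n) for n in ('side','top','wrist')}
for n,c in cs.items(): save(c,n+'0.png'); print(n,c['position'],c['orientation'],c['fx'],c['cx'],c['cy'])
names=['guard_handle','guard_hinge','start_lever_tip','basket','basket_bar','hook','hook_seat','hook_tip','bay1','bay3','bay5','fixture','module1','spray_bottle']
for l in names:
    r={}
    for n in ('side','top'):
        q=place_of(l,n); r[n]=q
        print(l,n,[(np.round(np.array(a['point'])*[640,400]).astype(int).tolist(),round(a['score'],2)) for a in q[:6]])
    if r['side'] and r['top']: print('   ',tri([ray(cs[n],r[n][0]['point']) for n in r]))
E
```

```text
{'clock': np.float64(0.0), 'joints': array([-1.429,  0.435,  0.025,  1.574, -0.012,  1.134, -0.075]), 'dq': array([ 0.001, -0.001,  0.001,  0.   , -0.   , -0.   ,  0.001]), 'joint_efforts': array([  0.001, -66.784,   0.985, -31.447,  -0.061,   0.043,   0.   ]), 'position': array([0.151, 0.606, 0.226]), 'ee_rot': array([-0.384, -3.118,  0.002]), 'force': array([ 0.047,  0.08 , -0.014]), 'ft_torque': array([ 0.017, -0.023,  0.027]), 'gripper_force': np.float64(0.0), 'width': np.float64(0.998)}
[[-0.9702  0.2424 -0.0002]
 [ 0.2424  0.9702 -0.0016]
 [-0.0001 -0.0016 -1.    ]]
side [ 0.2131 -1.1153  0.8032] [-2.0538  0.338  -0.2047] 435.4256691530027 317.5258238084277 203.53489973026072
top [0.4902 0.0017 1.2473] [-2.1612  2.1846 -0.068 ] 443.4005731313123 318.0583476136409 205.0540911558608
wrist [0.0797 0.6242 0.3841] [2.2954 1.7933 0.2478] 324.81072880823183 322.0539321099446 198.10329021244834
guard_handle side [([268, 219], 0.7)]
guard_handle top [([333, 265], 0.94), ([435, 264], 0.46), ([452, 190], 0.38)]
    (array([ 0.4321, -0.0158,  0.1372]), np.float64(0.0034835954103717413))
gu
[... 1543 characters left out ...]
95, 230], 0.92), ([303, 246], 0.75), ([316, 264], 0.73), ([311, 255], 0.57)]
bay5 top []
fixture side [([308, 249], 0.64), ([246, 214], 0.36)]
fixture top [([330, 214], 0.75)]
    (array([ 0.5627, -0.0124, -0.0029]), np.float64(0.0014499144310001766))
module1 side [([244, 213], 0.7), ([273, 210], 0.65), ([242, 200], 0.65), ([268, 200], 0.62), ([287, 200], 0.6)]
module1 top [([213, 202], 0.82), ([228, 237], 0.82), ([192, 270], 0.77), ([196, 229], 0.76), ([228, 271], 0.64)]
    (array([ 0.5107,  0.3384, -0.0364]), np.float64(0.09395043053565344))
spray_bottle side [([333, 204], 0.71)]
spray_bottle top [([245, 153], 0.94)]
    (array([0.7372, 0.2281, 0.0072]), np.float64(0.0020567975437459367))
```

View pics/top0.png

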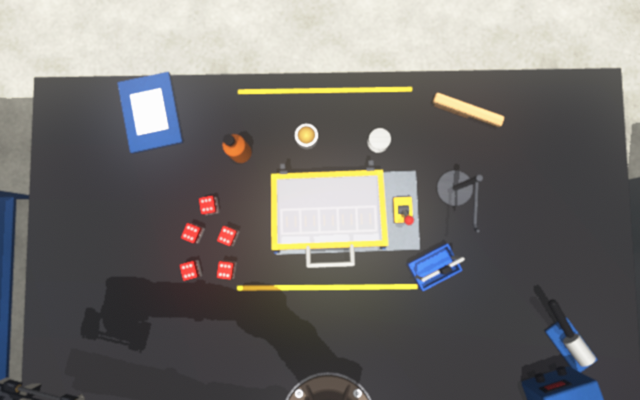

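View pics/side0.png

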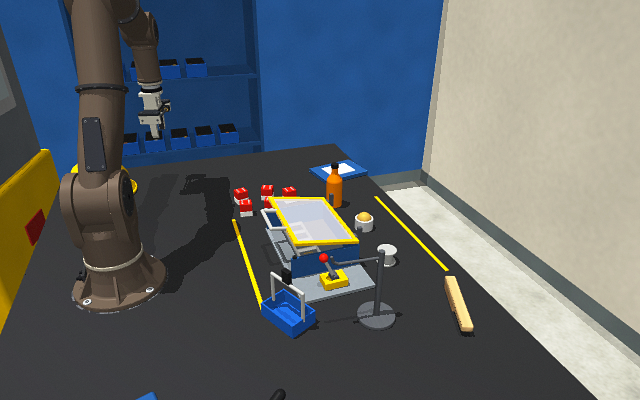

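```bash
python3 - <<'E'
from h import *
np.set_printoptions(precision=4,suppress=True)
S=get_image('side');T=get_image('top')
B=[[294,236],[295,230],[303,246],[316,264],[311,255]]
q=place_of('bay1','side')
P=np.array([atz(ray(S,a['point']),.012) for a in q[:5]]); P=P[np.argsort(P[:,1])];print('bays',P)
for l in ('module1',):
    qt=place_of(l,'top')
    for a in qt: print('mod',a['score'],atz(ray(T,a['point']),0)[:2])
# yellow frame in top
im=T['image'].astype(int); m=((im[...,0]>170)&(im[...,1]>150)&(im[...,2]<90)).astype(np.uint8)
n,l,st,ce=cv2.connectedComponentsWithStats(m)
for i in range(1,n):
    if st[i,4]>250: 
        r=cv2.minAreaRect(np.argwhere(l==i)[:,::-1].astype(np.float32)); print('yellow',r,cv2.boxPoints(r))
q=trace('fixture','top'); r=q[0]['region'];
# red module tops
m=((im[...,0]>150)&(im[...,1]<70)&(im[...,2]<70)).astype(np.uint8); m=cv2.morphologyEx(m,cv2.MORPH_CLOSE,np.ones((5,5)))
n,l,st,ce=cv2.connectedComponentsWithStats(m)
for i in range(1,n):
    if st[i,4]>20:
        r=cv2.minAreaRect(np.argwhere(l==i)[:,::-1].astype(np.float32)); print('red',r,atz(ray(T,r[0],False),.05)[:2])
# lever tip: red in side near 325,258
im=S['image'].astype(int); m=((im[...,0]>150)&(im[...,1]<60)&(im[...,2]<60))
ys,xs=np.nonzero(m[245:275,310:345]); print('ball side',xs.mean()+310,ys.mean()+245, len(xs))
im=T['image'].astype(int); m=((im[...,0]>150)&(im[...,1]<60)&(im[...,2]<60))
ys2,xs2=np.nonzero(m[205:235,395:425]); print(tri([ray(S,[xs.mean()+310,ys.mean()+245],False),ray(T,[xs2.mean()+395,ys2.mean()+205],False)]))
E
```

```text
bays [[ 0.544  -0.1189  0.012 ]
 [ 0.5452 -0.0572  0.012 ]
 [ 0.5373 -0.0151  0.012 ]
 [ 0.5425  0.0505  0.012 ]
 [ 0.545   0.0966  0.012 ]]
mod 0.87 [0.4135 0.3773]
mod 0.68 [0.5005 0.2707]
mod 0.67 [ 0.5222 -0.419 ]
mod 0.6 [0.5182 0.375 ]
mod 0.55 [0.5949 0.3238]
mod 0.55 [0.4071 0.2759]
yellow ((324.9931640625, 90.03685760498047), (5.072980880737305, 174.05470275878906), 89.157470703125) [[237.9379  88.7803]
 [411.9738  86.221 ]
 [412.0484  91.2934]
 [238.0125  93.8528]]
yellow ((326.9997253417969, 286.97540283203125), (5.393261909484863, 180.02674865722656), 89.53038024902344) [[236.9673 285.0167]
 [416.988  283.5411]
 [417.0322 288.9341]
 [237.0115 290.4097]]
red ((206.47296142578125, 204.3378448486328), (16.27549934387207, 14.960308074951172), 80.53767395019531) [0.5908 0.3248]
red ((190.0517120361328, 232.62069702148438), (15.041322708129883, 17.455360412597656), 21.801406860351562) [0.5144 0.3688]
red ((232.2926788330078, 235.63414001464844), (18.11077308654785, 6.625892639160156), 83.6598129272461) [0.5051 0.2539]
red ((187.8529510498047, 270.4117736816406), (17.220027923583984, 15.037208557128906), 75.96376037597656) [0.4129 0.3734]
red ((226.300048828125, 263.4000244140625), (16.099689483642578, 6.7082037925720215), 26.56505012512207) [0.4307 0.2697]
ball side 323.1525423728814 257.20338983050846 59
(array([nan, nan, nan]), np.float64(nan))<stdin>:27: RuntimeWarning: Mean of empty slice.
  ret = ret.dtype.type(ret / rcount)
```

```bash
W="python3 -m handwheel"
$W '[[0,0,0,0,0,1],[0,0,0,0,0,1],[0,0,0,0,0,1],[0,0,0,0,0,1],[0,0,0,0,0,1],[0,0,0,0,0,1],[0,0,0,0,0,1],[0,0,0,0,0,1]]' 1 >/dev/null
$W '[[0,0,0,0,0,1],[0,0,0,0,0,1],[0,0,0,0,0,1],[0,0,0,0,0,1],[0,0,0,0,0,1],[0,0,0,0,0,1],[0,0,0,0,0,1],[0,0,0,0,0,1]]' >/dev/null
$W '[[0,0,-1,0,0,1],[0,0,-1,0,0,1],[0,0,-1,0,0,1],[0,0,-1,0,0,0]]'
$W '[[-1,1,0,0,0,0],[-1,1,0,0,0,0],[-1,1,0,0,0,0],[-1,1,0,0,0,0],[-1,1,0,0,0,0],[-1,1,0,0,0,0],[-1,1,0,0,0,0],[-1,1,0,0,0,0]]' >/dev/null
$W '[[-1,1,0,0,0,0],[-1,1,0,0,0,0],[-1,1,0,0,0,0],[-1,1,0,0,0,0],[-1,1,0,0,0,0],[-1,1,0,0,0,0],[-1,1,0,0,0,0],[-1,1,0,0,0,0]]' >/dev/null
$W '[[-1,1,0,0,0,0],[-1,1,0,0,0,0],[0,0,0,0,0,0]]'
python3 - <<'E'
from h import *
c=get_image('wrist'); save(c,'w1.png'); s=observe(); print(rot(s['ee_rot']).round(3),s['joints'].round(2),c['position'])
E
```

```text
clock: 3.47
position: [0.1514, 0.6063, 0.3076]
ee_rot: [2.227, 2.216, -0.0]
force: [0.6, 0.8, 0.9]
width: 0.999
gripper_force: 0.0
clock: 5.05
position: [0.515, 0.2405, 0.3072]
ee_rot: [2.228, 2.21, 0.001]
force: [-0.5, -1.6, 0.3]
width: 1.003
gripper_force: 0.0
[[ 0.006  1.     0.001]
 [ 1.    -0.006 -0.001]
 [-0.001  0.001 -1.   ]] [-0.95  0.3   0.56  1.63 -0.16  1.26 -0.37] [0.51469667 0.31455229 0.46505611]
```

View pics/w1.png

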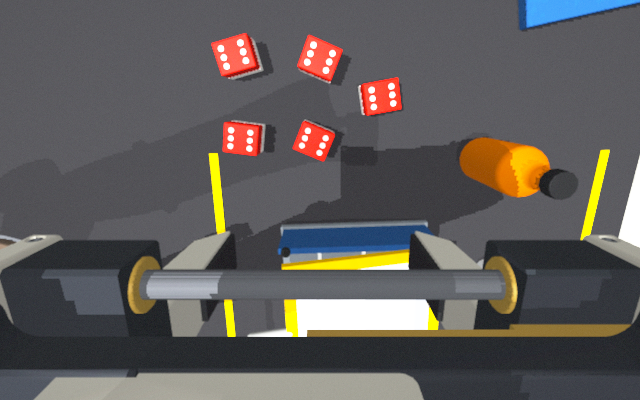

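```bash
cat >> h.py <<'E'
def mods(c):
    im=c['image'].astype(int); m=((im[...,0]>130)&(im[...,1]<90)&(im[...,2]<90)).astype(np.uint8); m=cv2.morphologyEx(m,cv2.MORPH_CLOSE,np.ones((9,9)))
    m[205:]=0
    cs,_=cv2.findContours(m,cv2.RETR_EXTERNAL,cv2.CHAIN_APPROX_NONE); out=[]
    for k in cs:
        if cv2.contourArea(k)<400: continue
        w=np.array([atz(ray(c,p,False),.05)[:2] for p in k[:,0]])*1000
        r=cv2.minAreaRect(w.astype(np.float32)); b=cv2.boxPoints(r)
        e=[b[1]-b[0],b[2]-b[1]]; e=max(e,key=np.linalg.norm); a=np.degrees(np.arctan2(e[1],e[0])); a=(a+90)%180-90
        out.append((np.round(r[0],1),np.round(sorted(r[1]),1),round(a,1)))
    return out
E
python3 - <<'E'
from h import *
np.set_printoptions(precision=4,suppress=True)
c=get_image('wrist')
for o in mods(c): print(o)
print(place_of('module1','wrist') and [(np.round(atz(ray(c,a['point']),0)[:2],3),round(a['score'],2)) for a in place_of('module1','wrist')])
T=get_image('top')
print([(np.round(atz(ray(T,a['point']),0)[:2],3),round(a['score'],2)) for a in place_of('module1','top')])
E
```

```text
(array([721.2, 236.1]), array([54.8, 77.8]), np.float32(-81.6))
(array([413.8, 275. ]), array([40. , 48.1]), np.float32(-7.8))
(array([504.3, 271. ]), array([39.3, 45.1]), np.float32(-23.1))
(array([587.7, 324.5]), array([38.7, 46.5]), np.float32(9.7))
(array([512.8, 368.5]), array([39.8, 44.9]), np.float32(-22.6))
(array([413.4, 371.9]), array([41.8, 47.6]), np.float32(14.7))
[(array([0.512, 0.368]), 0.8), (array([0.411, 0.276]), 0.78), (array([0.411, 0.376]), 0.62), (array([0.504, 0.265]), 0.56), (array([0.74 , 0.242]), 0.35)]
[(array([0.507, 0.287]), 0.78), (array([0.407, 0.279]), 0.78), (array([0.603, 0.313]), 0.54)]
```

```bash
W="python3 -m handwheel"
$W '[[-1,-0.25,0,0,0,0],[-1,-0.25,0,0,0,0],[-1,-0.25,0,0,0,0],[-1,-0.25,0,0,0,0],[-1,-0.25,0,0,0,0],[-1,-0.25,0,0,0,0],[-1,-0.25,0,0,0,0],[-1,-0.25,0,0,0,0]]' >/dev/null
$W '[[-1,-0.25,0,0,0,0],[-1,-0.25,0,0,0,0],[-1,-0.25,0,0,0,0],[-1,-0.25,0,0,0,0],[-1,-0.25,0,0,0,0],[-1,-0.25,0,0,0,0],[-1,-0.25,0,0,0,0],[-1,-0.25,0,0,0,0]]' >/dev/null
$W '[[0,0,0,0,0,0],[0,0,0,0,0,0]]'
python3 - <<'E'
from h import *
np.set_printoptions(precision=4,suppress=True)
c=get_image('wrist'); save(c,'w2.png')
S=get_image('side')
for l in ('guard_handle','guard_hinge','start_lever_tip','fixture','bay1'):
    for n,k in (('wrist',c),('side',S)):
        for a in place_of(l,n)[:5]: print(l,n,round(a['score'],2),np.round(np.array(a['point'])*[640,400]),atz(ray(k,a['point']),{'guard_handle':.12,'guard_hinge':.09,'start_lever_tip':.104,'fixture':0,'bay1':.012}[l])[:2])
q=[ (place_of('guard_handle',n),k) for n,k in (('wrist',c),('side',S))]
if all(a for a,_ in q): print(tri([ray(k,a[0]['point']) for a,k in q]))
E
```

```text
clock: 6.85
position: [0.4307, -0.0747, 0.3069]
ee_rot: [-2.224, -2.219, -0.002]
force: [-0.6, 1.0, -0.3]
width: 1.001
gripper_force: 0.0
guard_handle wrist 0.81 [321. 110.] [ 0.4295 -0.0046]
guard_handle side 0.85 [266. 215.] [0.4397 0.0399]
guard_hinge wrist 0.98 [535. 109.] [ 0.6677 -0.0043]
guard_hinge wrist 0.22 [317. 293.] [ 0.4235 -0.2359]
guard_hinge side 0.86 [342. 218.] [ 0.6761 -0.0068]
start_lever_tip side 0.55 [322. 259.] [ 0.5356 -0.2124]
start_lever_tip side 0.16 [359. 223.] [ 0.7068 -0.0729]
fixture wrist 0.8 [422. 109.] [ 0.5681 -0.0052]
fixture wrist 0.25 [314. 291.] [ 0.4176 -0.2884]
fixture side 0.66 [342. 217.] [0.7376 0.1416]
fixture side 0.56 [323. 261.] [ 0.5835 -0.089 ]
bay1 side 0.85 [294. 228.] [0.5464 0.1021]
bay1 side 0.77 [296. 236.] [0.5383 0.0506]
bay1 side 0.69 [302. 247.] [ 0.5394 -0.0123]
bay1 side 0.68 [308. 256.] [ 0.5441 -0.0658]
(array([ 0.4303, -0.0044,  0.1463]), np.float64(0.0006893311882429793))
```

View pics/w2.png

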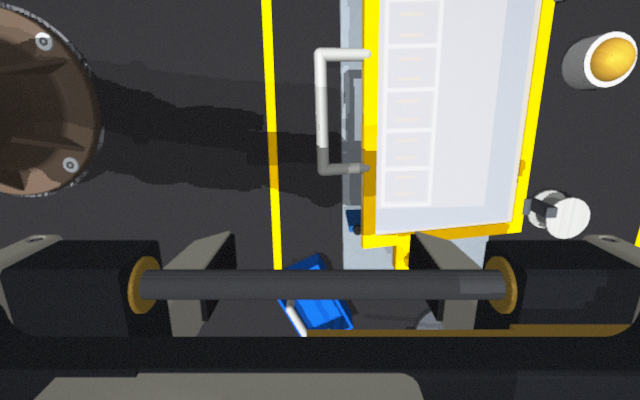

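```bash
W="python3 -m handwheel"
$W '[[1,0,0,0,0,0],[1,0,0,0,0,0],[1,0,0,0,0,0],[0.5,0,0,0,0,0],[0,0,1,0,0,0],[0,0,1,0,0,0],[0,0,1,0,0,0],[0,0,1,0,0,0]]' 0.4 20
$W '[[0,0,0,0,0,0],[0,0,0,0,0,0]]'
python3 - <<'E'
from h import *
np.set_printoptions(precision=4,suppress=True)
c=get_image('wrist'); save(c,'w3.png')
S=get_image('side'); T=get_image('top')
for n,k in (('wrist',c),('side',S),('top',T)):
    for a in place_of('guard_handle',n)[:2]: print(n,round(a['score'],2),np.round(np.array(a['point'])*[640,400]),atz(ray(k,a['point']),.146)[:2])
E
```

```text
clock: 8.22
position: [0.4313, -0.0041, 0.226]
ee_rot: [2.222, 2.221, 0.001]
force: [0.2, 0.7, 0.2]
width: 0.47
gripper_force: 0.0
clock: 8.38
position: [0.4307, -0.0043, 0.2265]
ee_rot: [-2.222, -2.22, 0.003]
force: [-0.5, -0.1, 1.1]
width: 0.405
gripper_force: 0.0
wrist 0.76 [320. 205.] [ 0.4287 -0.0036]
side 0.6 [266. 217.] [ 0.4282 -0.0213]
side 0.46 [383. 262.] [ 0.6596 -0.3277]
```

```bash
python3 - <<'E'
from h import *
np.set_printoptions(precision=4,suppress=True)
im=cv2.imread('pics/w2.png'); c=get_image('wrist'); o=observe()
# camera pose of w2: shift by TCP motion
d=np.array([0.4307,-0.0747,0.3069])-o['position']; c['position']=np.array(c['position'])+d
for p in [(411,22),(411,63),(411,110),(409,150),(408,187)]: print('bay',atz(ray(c,p,False),.012)[:2])
for p in [(341,10),(345,260)]: print('plate',atz(ray(c,p,False),.012)[:2])
for p in [(323,60),(324,165)]: print('bar',atz(ray(c,p,False),.146)[:2])
for p in [(551,10),(524,230)]: print('rear',atz(ray(c,p,False),.09)[:2])
E
```

```text
bay [0.5427 0.1009]
bay [0.5463 0.053 ]
bay [ 0.5506 -0.0059]
bay [ 0.5518 -0.0596]
bay [ 0.5543 -0.1126]
plate [0.4544 0.1144]
plate [ 0.4659 -0.2277]
bar [0.4315 0.0395]
bar [ 0.4325 -0.0571]
rear [0.6671 0.0946]
rear [ 0.6802 -0.1482]
```

```bash
W="python3 -m handwheel"
$W '[[0,0,1,0,0,-0.5],[0,0,1,0,0,0],[0,0,1,0,0,0],[0,0,1,0,0,0],[0,0,0.8,0,0,0],[0,0,0,0,0,0]]' 0.4 25
$W '[[0,0,0,0,0,0],[0,0,0,0,0,0],[0,0,0,0,0,0],[0,0,0,0,0,0],[0,0,0,0,0,0],[0,0,0,0,0,0]]' 0 25
```

```text
clock: 9.23
position: [0.4297, -0.0038, 0.1288]
ee_rot: [-2.181, -2.258, 0.005]
force: [-1.2, 0.2, -0.4]
width: 0.403
gripper_force: 0.0
clock: 9.73
position: [0.43, -0.0037, 0.1309]
ee_rot: [-2.182, -2.258, 0.001]
force: [-5.5, -0.2, 2.8]
width: 0.12
gripper_force: 25.0
```

```bash
W="python3 -m handwheel"
$W '[[0,0.15,-0.47,0,0,0],[0,0.15,-0.47,0,0,0],[0,0.15,-0.47,0,0,0],[0,0.15,-0.47,0,0,0],[0,0.22,-0.44,0,0,0],[0,0.22,-0.44,0,0,0],[0,0.22,-0.44,0,0,0],[0,0.22,-0.44,0,0,0]]'
$W '[[0,0.29,-0.4,0,0,0],[0,0.29,-0.4,0,0,0],[0,0.29,-0.4,0,0,0],[0,0.29,-0.4,0,0,0],[0,0.35,-0.34,0,0,0],[0,0.35,-0.34,0,0,0],[0,0.35,-0.34,0,0,0],[0,0.35,-0.34,0,0,0]]'
```

```text
clock: 10.4
position: [0.4539, -0.0031, 0.2019]
ee_rot: [-2.176, -2.251, 0.015]
force: [-20.7, -0.7, 4.7]
width: 0.123
gripper_force: 25.0
clock: 11.07
position: [0.5005, -0.0018, 0.2617]
ee_rot: [-2.171, -2.244, 0.023]
force: [-49.2, -1.5, 40.9]
width: 0.192
gripper_force: 25.0
```

```bash
W="python3 -m handwheel"
$W '[[0,-0.3,0,0,0,0],[0,0,0,0,0,0]]'
python3 - <<'E'
from h import *
np.set_printoptions(precision=4,suppress=True)
S=get_image('side');T=get_image('top');c=get_image('wrist')
save(c,'w4.png'); cv2.imwrite('pics/s4.png',cv2.resize(S['image'][120:320,180:420,::-1],(720,600),interpolation=cv2.INTER_CUBIC))
for l in('guard_handle','guard_hinge'):
  q=[(n,k,place_of(l,n)) for n,k in (('side',S),('top',T),('wrist',c))]
  for n,k,a in q: print(l,n,[(np.round(np.array(b['point'])*[640,400]),round(b['score'],2)) for b in a[:2]])
  if q[0][2] and q[1][2]: print(tri([ray(k,a[0]['point']) for n,k,a in q[:2]]))
E
```

```text
clock: 11.23
position: [0.4981, -0.0019, 0.2631]
ee_rot: [-2.176, -2.249, 0.014]
force: [-38.4, -0.9, 38.7]
width: 0.118
gripper_force: 25.0
guard_handle side [(array([340., 216.]), 0.66), (array([288., 174.]), 0.59)]
guard_handle top []
guard_handle wrist [(array([321., 256.]), 0.7)]
guard_hinge side [(array([343., 217.]), 0.88)]
guard_hinge top [(array([328., 174.]), 0.94)]
guard_hinge wrist [(array([491., 182.]), 0.64)]
(array([ 0.6698, -0.0082,  0.095 ]), np.float64(0.007470501689878322))
```

View pics/s4.png

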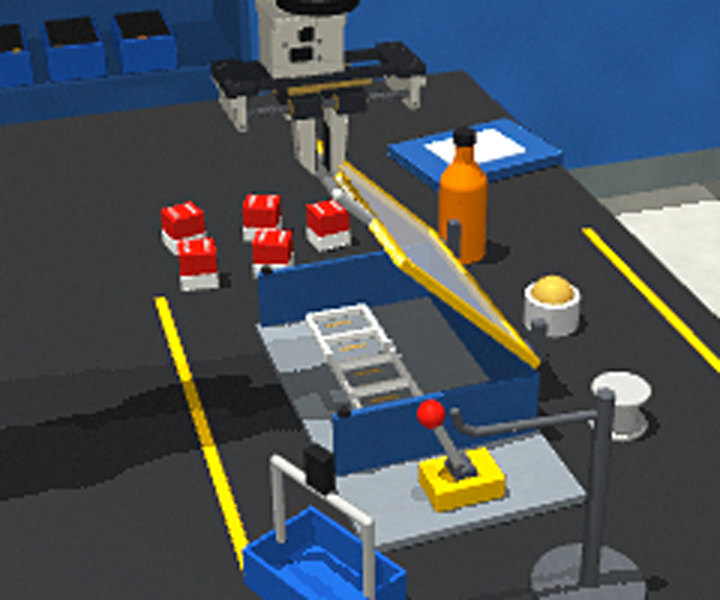

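```bash
W="python3 -m handwheel"
$W '[[0,-0.2,-0.2,0,0,0],[0,0,0,0,0,0]]'
$W '[[0,-0.15,-0.15,0,0,0],[0,0,0,0,0,0]]'
```

```text
clock: 11.85
position: [0.5005, -0.0018, 0.2672]
ee_rot: [-2.183, -2.258, 0.001]
force: [-8.5, -2.1, 8.6]
width: 0.104
gripper_force: 25.3
clock: 12.02
position: [0.4996, -0.0015, 0.2708]
ee_rot: [2.182, 2.258, 0.003]
force: [-3.3, 0.0, 4.5]
width: 0.014
gripper_force: 2.8
```

```bash
W="python3 -m handwheel"
$W '[[0,0,-1,0,0,0],[0,0,-1,0,0,0],[-1,0,-1,0,0,0],[-1,0,0,0,0,0],[-1,0,0,0,0,0],[-1,0,0,0,0,0],[0,0,0,0,0,0],[0,0,0,0,0,0]]' 0.4
python3 - <<'E'
from h import *
np.set_printoptions(precision=4,suppress=True)
S=get_image('side');T=get_image('top');c=get_image('wrist')
save(c,'w5.png')
for l in('guard_handle','guard_hinge'):
  q=[(n,k,place_of(l,n)) for n,k in (('side',S),('top',T),('wrist',c))]
  for n,k,a in q: print(l,n,[(np.round(np.array(b['point'])*[640,400]),round(b['score'],2)) for b in a[:2]])
  for i,j in((0,1),(0,2),(1,2)):
    if q[i][2] and q[j][2]: print(i,j,tri([ray(q[k][1],q[k][2][0]['point']) for k in (i,j)]))
E
```

```text
clock: 12.68
position: [0.5021, -0.0823, 0.3301]
ee_rot: [2.185, 2.256, 0.001]
force: [-0.5, 0.7, -1.1]
width: 0.402
gripper_force: 0.0
guard_handle side [(array([286., 174.]), 0.6)]
guard_handle top [(array([330., 237.]), 0.65)]
guard_handle wrist [(array([319., 104.]), 0.82)]
0 1 (array([ 0.497 , -0.0072,  0.2703]), np.float64(0.0012604158815161272))
0 2 (array([ 0.4967, -0.0057,  0.2696]), np.float64(0.000617848985378108))
1 2 (array([ 0.4977, -0.0065,  0.3539]), np.float64(0.0002919973529832683))
guard_hinge side [(array([343., 217.]), 0.71)]
guard_hinge top [(array([327., 173.]), 0.67)]
guard_hinge wrist [(array([467., 109.]), 0.58)]
0 1 (array([ 0.6724, -0.0054,  0.0915]), np.float64(0.006830073032612857))
0 2 (array([ 0.6757, -0.0048,  0.0894]), np.float64(0.00436456450041945))
1 2 (array([ 0.6635, -0.0038,  0.1068]), np.float64(0.000546870959795545))
```

View pics/w5.png

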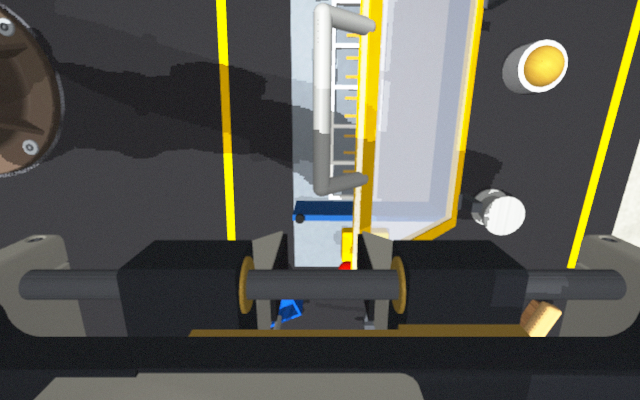

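```bash
W="python3 -m handwheel"
$W '[[1,-0.2,0,0,0,0],[1,0,0,0,0,0],[1,0,0,0,0,0],[0.8,0,0,0,0,0],[0,0,1,0,0,0],[0,0,1,0,0,0],[0,0,1,0,0,0]]' 0.3 40
$W '[[0,0,0.5,0,0,0],[0,0,0.5,0,0,0],[0,0,0,0,0,0],[0,0,0,0,0,0]]' 
$W '[[0,0,0,0,0,0],[0,0,0,0,0,0],[0,0,0,0,0,0],[0,0,0,0,0,0],[0,0,0,0,0,0]]' 0 40
```

```text
clock: 13.72
position: [0.4952, -0.0049, 0.2692]
ee_rot: [2.181, 2.26, 0.001]
force: [-0.1, -0.4, -0.8]
width: 0.302
gripper_force: 0.0
clock: 14.05
position: [0.4952, -0.0057, 0.25]
ee_rot: [2.183, 2.259, -0.0]
force: [0.3, 0.5, 0.4]
width: 0.3
gripper_force: 0.0
clock: 14.47
position: [0.4969, -0.0056, 0.2507]
ee_rot: [2.181, 2.257, 0.005]
force: [5.2, -0.8, -3.6]
width: 0.118
gripper_force: 40.0
```

```bash
W="python3 -m handwheel"
$W '[[0,0.3,-0.27,0,0,0],[0,0.31,-0.26,0,0,0],[0,0.32,-0.25,0,0,0]]'
$W '[[0,0.32,-0.24,0,0,0],[0,0.33,-0.23,0,0,0],[0,0.34,-0.22,0,0,0]]'
```

```text
clock: 14.72
position: [0.5127, -0.0052, 0.2655]
ee_rot: [-2.182, -2.257, 0.004]
force: [-5.3, -1.9, -2.7]
width: 0.116
gripper_force: 40.0
clock: 14.97
position: [0.5311, -0.0047, 0.28]
ee_rot: [-2.18, -2.255, 0.006]
force: [-15.8, -0.8, 14.6]
width: 0.117
gripper_force: 40.0
```

```bash
W="python3 -m handwheel"
$W '[[0,0.29,-0.26,0,0,0],[0,0.31,-0.25,0,0,0],[0,0.33,-0.23,0,0,0]]'
$W '[[0,0.34,-0.2,0,0,0],[0,0.35,-0.18,0,0,0],[0,0.35,-0.17,0,0,0]]'
```

```text
clock: 15.22
position: [0.5521, -0.0041, 0.294]
ee_rot: [-2.183, -2.258, 0.002]
force: [2.5, -3.5, -15.1]
width: 0.12
gripper_force: 40.0
clock: 15.47
position: [0.5732, -0.0035, 0.305]
ee_rot: [-2.184, -2.259, 0.002]
force: [-0.8, -5.9, -11.2]
width: 0.116
gripper_force: 40.0
```

```bash
W="python3 -m handwheel"
$W '[[0,0.33,-0.12,0,0,0],[0,0.33,-0.12,0,0,0],[0,0.34,-0.1,0,0,0],[0,0.34,-0.09,0,0,0]]'
$W '[[0,0.34,-0.08,0,0,0],[0,0.3,-0.06,0,0,0],[0,0.3,-0.05,0,0,0],[0,0.25,-0.04,0,0,0]]'
$W '[[0,0.2,-0.02,0,0,0],[0,0.2,-0.02,0,0,0],[0,0.15,-0.01,0,0,0],[0,0,0,0,0,0]]'
```

```text
clock: 15.8
position: [0.6002, -0.0028, 0.3151]
ee_rot: [2.183, 2.258, 0.0]
force: [-6.4, -4.4, 7.4]
width: 0.119
gripper_force: 40.0
clock: 16.13
position: [0.6246, -0.0022, 0.3205]
ee_rot: [2.182, 2.257, 0.002]
force: [-6.9, -4.2, 10.0]
width: 0.119
gripper_force: 40.0
clock: 16.47
position: [0.6363, -0.0019, 0.322]
ee_rot: [2.181, 2.256, 0.004]
force: [-3.6, -5.0, 10.3]
width: 0.115
gripper_force: 40.0
```

```bash
W="python3 -m handwheel"
$W '[[0,0.15,-0.02,0,0,0],[0,0.15,-0.02,0,0,0],[0,0.15,-0.02,0,0,0],[0,0.15,-0.01,0,0,0]]'
$W '[[0,0.15,-0.01,0,0,0],[0,0.15,-0.01,0,0,0]]'
$W '[[0,0.15,-0.0,0,0,0],[0,0.15,-0.0,0,0,0]]'
```

```text
clock: 16.8
position: [0.6476, -0.0016, 0.3233]
ee_rot: [2.182, 2.256, 0.003]
force: [-4.9, -4.6, 9.9]
width: 0.117
gripper_force: 40.0
clock: 16.97
position: [0.6537, -0.0015, 0.3237]
ee_rot: [2.182, 2.256, 0.003]
force: [-4.7, -5.5, 9.3]
width: 0.115
gripper_force: 40.0
clock: 17.13
position: [0.6598, -0.0013, 0.3239]
ee_rot: [2.181, 2.256, 0.004]
force: [-5.3, -5.7, 11.2]
width: 0.114
gripper_force: 40.0
```

```bash
W="python3 -m handwheel"
$W '[[0,0.1,0,0,0,0],[0,0.1,0,0,0,0]]'
$W '[[0,0.1,0,0,0,0],[0,0.1,0,0,0,0]]'
$W '[[0,0.1,0,0,0,0],[0,0.1,0,0,0,0]]'
```

```text
clock: 17.3
position: [0.6639, -0.0011, 0.3239]
ee_rot: [2.181, 2.256, 0.004]
force: [-4.5, -5.1, 10.2]
width: 0.114
gripper_force: 40.0
clock: 17.47
position: [0.6662, -0.0011, 0.3239]
ee_rot: [2.183, 2.258, 0.0]
force: [-20.2, -3.8, 18.3]
width: 0.118
gripper_force: 40.0
clock: 17.63
position: [0.6663, -0.0011, 0.3238]
ee_rot: [-2.181, -2.253, 0.007]
force: [-39.5, -3.1, 26.9]
width: 0.118
gripper_force: 40.0
```

```bash
W="python3 -m handwheel"
$W '[[0,-0.15,0,0,0,0],[0,-0.1,0,0,0,0],[0,0,0,0,0,0]]'
$W '[[0,0,0,0,0,0],[0,0,0,0,0,0],[0,0,0,0,0,0]]' 0.35
$W '[[0,0,-0.5,0,0,0],[0,0,-1,0,0,0],[0,0,-1,0,0,0],[0,0,-1,0,0,0],[0,0,0,0,0,0]]'
python3 - <<'E'
from h import *
np.set_printoptions(precision=4,suppress=True)
S=get_image('side');T=get_image('top')
cv2.imwrite('pics/s6.png',cv2.resize(S['image'][100:300,200:440,::-1],(720,600),interpolation=cv2.INTER_CUBIC))
for l in('guard_handle','guard_hinge'):
  q=[(n,k,place_of(l,n)) for n,k in (('side',S),('top',T))]
  for n,k,a in q: print(l,n,[(np.round(np.array(b['point'])*[640,400]),round(b['score'],2),atz(ray(k,b['point']),.335 if l[-1]=='e' and 'handle' in l else .09)) for b in a[:2]])
print([(np.round(atz(ray(S,a['point']),.012)[:2],3),round(a['score'],2)) for a in place_of('bay1','side')])
print([(np.round(atz(ray(T,a['point']),.012)[:2],3),round(a['score'],2)) for a in place_of('bay1','top')])
E
```

```text
clock: 17.88
position: [0.666, -0.0011, 0.3238]
ee_rot: [2.182, 2.256, 0.003]
force: [-7.0, -4.8, 10.0]
width: 0.118
gripper_force: 40.0
clock: 18.13
position: [0.6665, 0.0014, 0.3217]
ee_rot: [2.181, 2.26, 0.004]
force: [0.1, 0.9, 0.4]
width: 0.286
gripper_force: 0.0
clock: 18.55
position: [0.667, 0.0003, 0.396]
ee_rot: [2.179, 2.257, 0.008]
force: [-0.3, 0.0, -0.0]
width: 0.351
gripper_force: 0.0
guard_handle side [(array([341., 146.]), 0.77, array([ 0.6656, -0.0041,  0.335 ])), (array([298., 238.]), 0.71, array([ 0.4071, -0.4319,  0.335 ]))]
guard_handle top []
guard_hinge side [(array([338., 216.]), 0.88, array([0.6702, 0.0098, 0.09  ]))]
guard_hinge top [(array([478., 227.]), 0.62, array([ 0.5193, -0.3932,  0.09  ]))]
[(array([ 0.535, -0.01 ]), 0.9), (array([ 0.558, -0.051]), 0.81), (array([0.548, 0.035]), 0.76), (array([0.54 , 0.119]), 0.58)]
[(array([ 0.537, -0.108]), 0.97)]
```

View pics/s6.png

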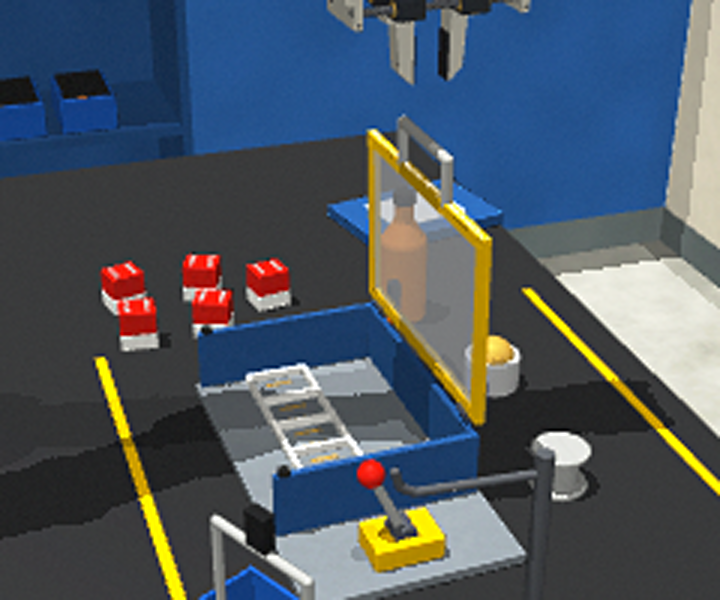

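```bash
W="python3 -m handwheel"
$W '[[0,-1,0,0,0,0],[0,-1,0,0,0,0],[-1,-1,0,0,0,0],[-1,-1,0,0,0,0],[-1,-1,0,0,0,0],[-1,-1,0,0,0,0],[-1,-0.5,0,0,0,0]]' 0.8
$W '[[0,-0.5,1,0,0,0],[0,0,1,0,0,0],[0,0,1,0,0,0],[0,0,0,0,0,0],[0,0,0,0,0,0]]'
python3 - <<'E'
from h import *
np.set_printoptions(precision=4,suppress=True)
c=get_image('wrist'); save(c,'w7.png'); print(c['position'],c['orientation'],c['fx'],c['fy'],c['cx'],c['cy'],observe()['position'])
S=get_image('side'); T=get_image('top')
for l in ('bay1','fixture','module1'):
  for n,k in (('wrist',c),('side',S),('top',T)):
    print(l,n,[(np.round(atz(ray(k,a['point']),.012 if l[0]=='b' else 0)[:2],3),round(a['score'],2)) for a in place_of(l,n)[:6]])
E
```

```text
clock: 19.53
position: [0.5367, -0.1054, 0.391]
ee_rot: [-2.183, -2.258, -0.001]
force: [0.0, -0.5, 1.2]
width: 0.779
gripper_force: 0.0
clock: 19.95
position: [0.5283, -0.1042, 0.3306]
ee_rot: [-2.182, -2.258, 0.002]
force: [0.2, 0.2, 1.4]
width: 0.801
gripper_force: 0.0
[ 0.5256 -0.0306  0.4886] [2.8653 0.0501 0.004 ] 324.81072880823183 324.81072880823183 322.0539321099446 198.10329021244834 [ 0.529  -0.1045  0.3315]
bay1 wrist [(array([ 0.549, -0.108]), 0.95), (array([ 0.546, -0.002]), 0.94), (array([0.547, 0.043]), 0.84), (array([ 0.548, -0.056]), 0.71)]
bay1 side [(array([ 0.537, -0.022]), 0.93), (array([ 0.549, -0.114]), 0.84), (array([0.544, 0.099]), 0.75), (array([0.42 , 0.259]), 0.71), (array([0.544, 0.053]), 0.61), (array([ 0.549, -0.062]), 0.55)]
bay1 top [(array([0.548, 0.095]), 0.88), (array([ 0.548, -0.004]), 0.79), (array([ 0.552, -0.107]), 0.78), (array([ 0.551, -0.057]), 0.65)]
fixture wrist [(array([ 0.567, -0.007]), 0.74)]
fixture side [(array([0.554, 0.069]), 0.75), (array([ 0.557, -0.011]), 0.7), (array([ 0.583, -0.089]), 0.68), (array([0.776, 0.068]), 0.15)]
fixture top [(array([ 0.57 , -0.014]), 0.61), (array([ 0.684, -0.007]), 0.47)]
module1 wrist []
module1 side [(array([0.519, 0.361]), 0.64), (array([0.516, 0.282]), 0.64), (array([0.422, 0.373]), 0.57), (array([0.418, 0.28 ]), 0.49), (array([0.589, 0.318]), 0.46)]
module1 top [(array([0.411, 0.277]), 0.81), (array([0.597, 0.323]), 0.72), (array([0.421, 0.367]), 0.65), (array([0.508, 0.272]), 0.61), (array([0.519, 0.369]), 0.55), (array([ 0.726, -0.003]), 0.25)]
```

View pics/w7.png

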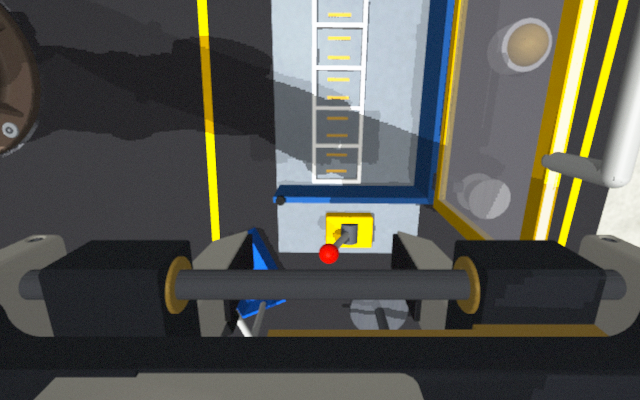

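```bash
python3 - <<'E'
from h import *
np.set_printoptions(precision=4,suppress=True)
im=cv2.imread('pics/w7.png').astype(int)
c=dict(position=np.array([0.5256,-0.0306,0.4886]),orientation=[2.8653,.0501,.004],fx=324.81,fy=324.81,cx=322.054,cy=198.1)
g=im.sum(2)/3
L=[];Rr=[]
for r in range(8,178,4):
    row=g[r,300:385]; 
    d=np.diff(row)
    a=[i for i in range(2,30) if d[i]>12]; b=[i for i in range(45,80) if d[i]<-12]
    if a: L.append(atz(ray(c,[300+a[0]+1,r+.5],False),.022)[:2])
    if b: Rr.append(atz(ray(c,[300+b[-1]+1,r+.5],False),.022)[:2])
for n,P in(('L',np.array(L)),('R',np.array(Rr))):
    k=np.polyfit(P[:,1],P[:,0],1); k2=np.abs(P[:,0]-np.polyval(k,P[:,1]))<.002; k=np.polyfit(P[k2,1],P[k2,0],1); print(n,len(P),k2.sum(),k,np.degrees(np.arctan(-k[0])))
for y in range(0,205):
    pass
col=g[:200,340]; e=np.abs(np.diff(col)); print([(i,int(col[i]),int(col[i+1])) for i in range(199) if e[i]>35])
for r in (22.5,26,66,69,143,148,180,184,190): print(r,atz(ray(c,[340,r],False),.022)[:2])
E
```

```text
L 43 42 [-0.0237  0.5096] 1.3578293085706272
R 43 43 [-0.0299  0.5824] 1.7137110170486822
[(26, 251, 190), (27, 190, 148), (28, 148, 196), (69, 249, 156), (71, 170, 211), (98, 178, 142), (99, 142, 98), (105, 106, 155), (106, 155, 191), (109, 175, 128), (143, 135, 204), (147, 198, 131), (175, 146, 185), (178, 164, 216), (179, 216, 252), (183, 239, 165), (184, 165, 121), (185, 121, 50)]
22.5 [0.5443 0.0743]
26 [0.5445 0.0702]
66 [0.5469 0.0219]
69 [0.5471 0.0181]
143 [ 0.552  -0.0802]
148 [ 0.5523 -0.0873]
180 [ 0.5546 -0.1341]
184 [ 0.5549 -0.1401]
190 [ 0.5554 -0.1492]
```

```bash
W="python3 -m handwheel"
cat >> h.py <<'E'
def go(X,Y,Z,yaw):
    s=observe(); T=rot(s['ee_rot']); cur=np.degrees(np.arctan2(T[1,1],T[0,1])); t=(cur-yaw+90)%180-90
    Rn=T@R.from_rotvec([0,0,np.radians(t)]).as_matrix(); d=np.array([X,Y,Z])-s['position']
    print('turn rows %.2f'%(t/4),'then xyz',np.round(Rn.T@d/.02,2),'| now',np.round(s['position'],4),'yaw %.1f'%cur,'tilt',np.round(T[:2,2],3))
E
$W '[[1,-0.1,0,0,0,0],[1,-0.1,0,0,0,0],[1,-0.1,0,0,0,0],[1,-0.1,0,0,0,0],[1,-0.1,0,0,0,0],[1,-0.1,0,0,0,0],[1,-0.1,0,0,0,0],[1,-0.1,0,0,0,0]]' 0.65 25 >/dev/null
$W '[[1,0,0,0,0,0],[1,0,0,0,0,0],[1,0,0,0,0,0],[1,0,0,0,0,0],[1,0,0,0,0,0],[1,0,0,0,0,0],[1,0,0,0,0,0],[1,0,0,0,0,0]]' >/dev/null
$W '[[1,0,0,0,0,0],[0,0,0,0,0,0],[0,0,0,0,0,0]]'
python3 - <<'E'
from h import *
for o in mods(get_image('wrist')): print(o)
go(.414,.275,.08,-7.8); go(.504,.271,.08,-23.1)
E
```

```text
clock: 22.13
position: [0.5009, 0.2359, 0.3306]
ee_rot: [2.18, 2.262, -0.001]
force: [0.3, -1.4, 0.4]
width: 0.651
gripper_force: 0.0
(array([726.3, 235.5]), array([42. , 79.2]), np.float32(-32.4))
(array([504.2, 271.1]), array([39.7, 45.2]), np.float32(-23.0))
(array([413.2, 275.2]), array([40.2, 47.2]), np.float32(-7.6))
(array([587.4, 324.4]), array([38.8, 47.2]), np.float32(9.8))
(array([512.6, 368.3]), array([39.7, 45.1]), np.float32(-22.3))
(array([412.7, 372. ]), array([41.5, 46.6]), np.float32(14.0))
turn rows 2.45 then xyz [ 1.42 -4.6  12.54] | now [0.5012 0.2345 0.3308] yaw 2.0 tilt [-0.    -0.001]
turn rows 6.27 then xyz [ 1.74 -0.59 12.54] | now [0.5012 0.2345 0.3308] yaw 2.0 tilt [-0.    -0.001]
```

```bash
W="python3 -m handwheel"
$W '[[0,0,1,0,0,1],[0,0,1,0,0,1],[0,0,1,0,0,0.45],[0.5,-1,1,0,0,0],[0.5,-1,1,0,0,0],[0.4,-1,1,0,0,0],[0,-1,1,0,0,0],[0,-0.6,1,0,0,0]]' 0.65 25 >/dev/null
$W '[[0,0,1,0,0,0],[0,0,1,0,0,0],[0,0,1,0,0,0],[0,0,0,0,0,0],[0,0,0,0,0,0]]'
python3 - <<'E'
from h import *
go(.4135,.275,.016,-7.7)
E
```

```text
clock: 23.27
position: [0.4139, 0.2736, 0.1109]
ee_rot: [2.369, 2.062, -0.003]
force: [0.2, 0.9, 1.3]
width: 0.652
gripper_force: 0.0
turn rows -0.06 then xyz [ 0.07 -0.03  4.74] | now [0.4139 0.2736 0.1109] yaw -7.9 tilt [-0.001 -0.002]
```

```bash
W="python3 -m handwheel"
$W '[[0.07,0,1,0,0,0],[0,0,1,0,0,0],[0,0,1,0,0,0],[0,0,1,0,0,0],[0,0,0.7,0,0,0],[0,0,0,0,0,0]]'
$W '[[0,0,0,0,0,0],[0,0,0,0,0,0],[0,0,0,0,0,0],[0,0,0,0,0,0]]' 0 25
$W '[[0,0,-0.5,0,0,0],[0,0,-1,0,0,0],[0,0,-1,0,0,0],[0,0,-1,0,0,0],[0,0,-1,0,0,0],[0,0,-1,0,0,0],[0,0,-1,0,0,0],[0,0,0,0,0,0]]'
python3 - <<'E'
from h import *
go(.4135,.275,.016,-7.7);go(.543,.098,.14,1.5)
E
```

```text
clock: 23.77
position: [0.4141, 0.2758, 0.0163]
ee_rot: [2.368, 2.064, -0.002]
force: [-0.9, -0.5, 0.8]
width: 0.65
gripper_force: 0.0
clock: 24.1
position: [0.4149, 0.277, 0.0184]
ee_rot: [-2.368, -2.064, -0.004]
force: [0.1, -0.2, 8.3]
width: 0.477
gripper_force: 25.0
clock: 24.77
position: [0.4159, 0.2774, 0.1512]
ee_rot: [-2.368, -2.064, -0.01]
force: [0.2, 0.4, -0.9]
width: 0.48
gripper_force: 25.0
turn rows -0.04 then xyz [-0.17 -0.13  6.76] | now [0.4159 0.2774 0.1512] yaw -7.9 tilt [0.004 0.004]
turn rows -2.34 then xyz [-9.14  6.12  0.55] | now [0.4159 0.2774 0.1512] yaw -7.9 tilt [0.004 0.004]
```

```bash
W="python3 -m handwheel"
$W '[[0,0,0,0,0,-1],[0,0,0,0,0,-1],[0,0,0,0,0,-0.35],[-1,0.7,0,0,0,0],[-1,0.7,0,0,0,0],[-1,0.7,0,0,0,0],[-1,0.7,0,0,0,0],[-1,0.7,0,0,0,0]]'
$W '[[-1,0.7,0,0,0,0],[-1,0.7,0,0,0,0],[-1,0.7,0,0,0,0],[-1,0.5,0,0,0,0],[0,0,0,0,0,0],[0,0,0,0,0,0]]'
python3 - <<'E'
from h import *
go(.543,.098,.030,1.5)
E
```

```text
clock: 25.43
position: [0.4871, 0.1773, 0.147]
ee_rot: [-2.192, -2.25, 0.0]
force: [-0.5, 0.8, -1.1]
width: 0.478
gripper_force: 25.0
clock: 25.93
position: [0.5412, 0.0982, 0.1469]
ee_rot: [2.195, 2.247, -0.001]
force: [-0.5, 1.6, -0.7]
width: 0.477
gripper_force: 25.0
turn rows -0.04 then xyz [-0.01  0.09  5.85] | now [0.5412 0.0982 0.1469] yaw 1.3 tilt [-0.    -0.001]
```

```bash
W="python3 -m handwheel"
$W '[[0,0.05,1,0,0,0],[0,0,1,0,0,0],[0,0,1,0,0,0],[0,0,1,0,0,0],[0,0,0.7,0,0,0],[0,0,0.5,0,0,0],[0,0,0.3,0,0,0],[0,0,0.3,0,0,0]]'
$W '[[0,0,0.1,0,0,0],[0,0,0,0,0,0]]'
python3 - <<'E'
from h import *
go(.543,.098,.030,1.5)
E
```

```text
clock: 26.6
position: [0.5418, 0.1005, 0.0307]
ee_rot: [-2.19, -2.252, -0.0]
force: [-0.1, 0.4, -0.9]
width: 0.479
gripper_force: 25.0
clock: 26.77
position: [0.5421, 0.1004, 0.0299]
ee_rot: [-2.19, -2.251, -0.002]
force: [-3.6, 1.0, 6.9]
width: 0.474
gripper_force: 25.0
turn rows 0.02 then xyz [-0.12  0.04 -0.01] | now [0.5421 0.1004 0.0299] yaw 1.6 tilt [0.    0.001]
```

```bash
W="python3 -m handwheel"
$W '[[0,0,0,0,0,0],[0,0,0,0,0,0],[0,0,0,0,0,0],[0,0,-1,0,0,0],[0,0,-1,0,0,0],[0,0,-1,0,0,0],[0,0,-1,0,0,0],[0,0,-1,0,0,0]]' 0.65 25
$W '[[0,0,-1,0,0,0],[0,0,-1,0,0,0],[1,-0.3,-1,0,0,0],[1,-0.3,-1,0,0,0],[1,-0.3,-1,0,0,0],[1,-0.3,-1,0,0,0],[1,-0.3,-1,0,0,0],[1,-0.3,-1,0,0,0]]' >/dev/null
$W '[[0.6,-0.3,-0.5,0,0,0],[0,0,0,0,0,0],[0,0,0,0,0,0]]'
python3 - <<'E'
from h import *
c=get_image('wrist');save(c,'w8.png')
for o in mods(c): print(o)
T=get_image('top'); print([(np.round(atz(ray(T,a['point']),0)[:2],3),round(a['score'],2)) for a in place_of('module1','top')])
go(.504,.271,.016,-23.1)
E
```

```text
clock: 27.43
position: [0.542, 0.0998, 0.13]
ee_rot: [2.191, 2.251, 0.0]
force: [1.4, -0.3, -0.6]
width: 0.646
gripper_force: 0.0
clock: 28.35
position: [0.4963, 0.2311, 0.2992]
ee_rot: [2.189, 2.253, 0.002]
force: [-0.5, 0.4, 0.1]
width: 0.651
gripper_force: 0.0
(array([504.2, 271.1]), array([39.5, 45.1]), np.float32(-22.6))
(array([586.9, 324.3]), array([38.8, 47.7]), np.float32(9.6))
(array([512.6, 367.6]), array([40.5, 44.7]), np.float32(-22.5))
[(array([0.545, 0.098]), 0.76), (array([0.501, 0.276]), 0.67), (array([0.598, 0.321]), 0.44)]
turn rows 6.14 then xyz [ 2.09 -0.47 14.1 ] | now [0.4964 0.2292 0.2981] yaw 1.5 tilt [-0.001 -0.001]
```

```bash
W="python3 -m handwheel"
$W '[[0,0,1,0,0,1],[0,0,1,0,0,1],[0,0,1,0,0,1],[0,0,1,0,0,1],[0,0,1,0,0,1],[0,0,1,0,0,1],[0.5,-0.2,1,0,0,0.1],[0.5,-0.2,1,0,0,0]]' >/dev/null
$W '[[1,-0.1,1,0,0,0],[0,0,1,0,0,0],[0,0,0,0,0,0],[0,0,0,0,0,0]]'
python3 - <<'E'
from h import *
go(.504,.271,.016,-22.8)
E
```

```text
clock: 29.5
position: [0.5021, 0.2694, 0.0979]
ee_rot: [2.618, 1.735, -0.005]
force: [0.3, -0.3, 0.3]
width: 0.651
gripper_force: 0.0
turn rows -0.03 then xyz [0.12 0.06 4.09] | now [0.5021 0.2694 0.0979] yaw -22.9 tilt [-0.002 -0.003]
```

View pics/w8.png

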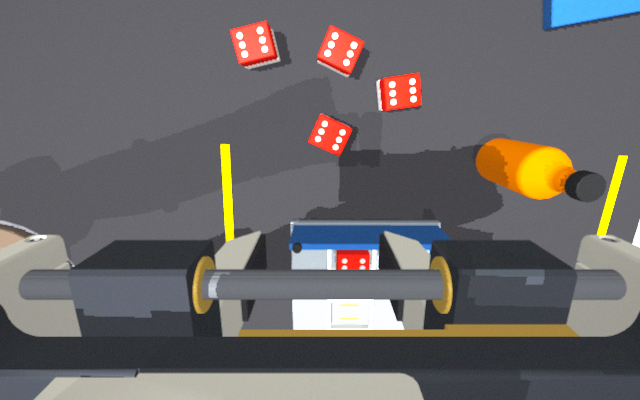

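```bash
W="python3 -m handwheel"
$W '[[0.1,0.05,1,0,0,0],[0,0,1,0,0,0],[0,0,1,0,0,0],[0,0,1,0,0,0],[0,0,0.05,0,0,0],[0,0,0,0,0,0]]'
$W '[[0,0,0,0,0,0],[0,0,0,0,0,0],[0,0,0,0,0,0],[0,0,0,0,0,0]]' 0 25
$W '[[0,0,-0.5,0,0,0],[0,0,-1,0,0,0],[0,0,-1,0,0,0],[0,0,-1,0,0,0],[0,0,-1,0,0,0],[0,0,-1,0,0,0],[0,0,-1,0,0,0],[0,0,0,0,0,0]]'
python3 - <<'E'
from h import *
go(.545,.046,.15,1.5)
E
```

```text
clock: 30.0
position: [0.5046, 0.2717, 0.0185]
ee_rot: [2.618, 1.736, -0.001]
force: [0.6, -0.5, 0.1]
width: 0.65
gripper_force: 0.0
clock: 30.33
position: [0.5053, 0.2732, 0.0194]
ee_rot: [-2.617, -1.738, -0.004]
force: [-0.2, -0.9, 8.4]
width: 0.478
gripper_force: 25.0
clock: 31.0
position: [0.5062, 0.2736, 0.1525]
ee_rot: [-2.617, -1.737, -0.01]
force: [0.5, 0.5, -0.1]
width: 0.484
gripper_force: 25.0
turn rows -6.09 then xyz [-11.43   1.64   0.09] | now [0.5062 0.2736 0.1525] yaw -22.9 tilt [0.005 0.004]
```

```bash
W="python3 -m handwheel"
$W '[[0,0,0,0,0,-1],[0,0,0,0,0,-1],[0,0,0,0,0,-1],[0,0,0,0,0,-1],[0,0,0,0,0,-1],[0,0,0,0,0,-1],[-1,0.2,0,0,0,-0.1],[-1,0.2,0,0,0,0]]' >/dev/null
$W '[[-1,0.2,0,0,0,0],[-1,0.2,0,0,0,0],[-1,0.2,0,0,0,0],[-1,0.2,0,0,0,0],[-1,0.2,0,0,0,0],[-1,0.2,0,0,0,0],[-1,0,0,0,0,0],[-1,0,0,0,0,0]]' >/dev/null
$W '[[-1,0,0,0,0,0],[-0.45,0,0,0,0,0],[0,0,0,0,0,0],[0,0,0,0,0,0]]' 
python3 - <<'E'
from h import *
go(.545,.045,.031,1.5)
E
```

```text
clock: 32.67
position: [0.5423, 0.0453, 0.148]
ee_rot: [-2.191, -2.251, -0.0]
force: [0.4, 0.9, -1.6]
width: 0.479
gripper_force: 25.0
turn rows 0.01 then xyz [-0.02  0.14  5.85] | now [0.5423 0.0453 0.148 ] yaw 1.5 tilt [-0.     0.001]
```

```bash
W="python3 -m handwheel"
$W '[[-0.08,0.1,1,0,0,0],[0,0,1,0,0,0],[0,0,1,0,0,0],[0,0,1,0,0,0],[0,0,0.7,0,0,0],[0,0,0.5,0,0,0],[0,0,0.3,0,0,0],[0,0,0.3,0,0,0]]'
$W '[[0,0,0.1,0,0,0],[0,0,0,0,0,0]]'
$W '[[0,0,0,0,0,0],[0,0,0,0,0,0],[0,0,0,0,0,0],[0,0,-1,0,0,0],[0,0,-1,0,0,0],[0,0,-1,0,0,0],[0,0,-1,0,0,0],[0,0,-1,0,0,0]]' 0.65 25
$W '[[1,0,-1,0,0,0],[1,0,-1,0,0,0],[1,-0.3,-1,0,0,0],[1,-0.3,-1,0,0,0],[1,-0.3,-1,0,0,0],[1,-0.3,-1,0,0,0],[1,-0.3,-1,0,0,0],[1,-0.3,-1,0,0,0]]' >/dev/null
$W '[[1,-0.3,-0.5,0,0,0],[0.5,0,0,0,0,0],[0,0,0,0,0,0],[0,0,0,0,0,0]]'
python3 - <<'E'
from h import *
c=get_image('wrist');save(c,'w9.png')
for o in mods(c): print(o)
q=place_of('module1','wrist');print([(np.round(atz(ray(c,a['point']),0)[:2],3),np.round(np.array(a['point'])*[640,400]),round(a['score'],2)) for a in q])
go(.587,.324,.016,9.7)
E
```

```text
clock: 33.33
position: [0.5446, 0.0443, 0.0316]
ee_rot: [-2.189, -2.253, -0.001]
force: [-0.2, 0.5, -2.0]
width: 0.474
gripper_force: 25.0
clock: 33.5
position: [0.5449, 0.0441, 0.0308]
ee_rot: [-2.19, -2.252, -0.002]
force: [-2.2, 0.8, 4.7]
width: 0.479
gripper_force: 25.0
clock: 34.17
position: [0.5445, 0.0432, 0.131]
ee_rot: [2.191, 2.251, 0.0]
force: [0.8, -0.4, -0.5]
width: 0.646
gripper_force: 0.0
clock: 35.17
position: [0.4971, 0.2314, 0.2989]
ee_rot: [2.19, 2.252, -0.002]
force: [0.2, -1.3, -0.2]
width: 0.655
gripper_force: 0.0
(array([586.9, 324.1]), array([38.5, 47.4]), np.float32(9.9))
[(array([0.511, 0.369]), array([336.,  55.]), 0.96), (array([0.413, 0.377]), array([260.,  46.]), 0.93), (array([0.587, 0.325]), array([392.,  92.]), 0.8), (array([0.54 , 0.094]), array([348., 250.]), 0.65)]
turn rows -2.06 then xyz [ 3.9   5.23 14.13] | now [0.4974 0.2301 0.2989] yaw 1.4 tilt [-0.001 -0.002]
```

```bash
W="python3 -m handwheel"
$W '[[0,0,1,0,0,-1],[0,0,1,0,0,-1],[1,1,1,0,0,-0.06],[1,1,1,0,0,0],[1,1,1,0,0,0],[0.9,1,1,0,0,0],[0,1,1,0,0,0],[0,0.25,1,0,0,0]]' >/dev/null
$W '[[0,0,1,0,0,0],[0,0,1,0,0,0],[0,0,0,0,0,0],[0,0,0,0,0,0]]'
python3 - <<'E'
from h import *
go(.588,.3245,.017,9.8)
c=get_image('wrist')
for o in mods(c): print(o)
E
```

```text
clock: 36.27
position: [0.5873, 0.3246, 0.0987]
ee_rot: [-2.026, -2.401, 0.005]
force: [0.1, -0.1, 0.7]
width: 0.653
gripper_force: 0.0
turn rows -0.03 then xyz [-0.    0.05  4.08] | now [0.5873 0.3246 0.0987] yaw 9.7 tilt [-0.002 -0.002]
(array([586. , 342.2]), array([13. , 43.2]), np.float32(9.8))
(array([515.1, 370.1]), array([40.7, 45.9]), np.float32(-22.6))
(array([420.1, 375.1]), array([37.8, 59.5]), np.float32(14.5))
```

```bash
W="python3 -m handwheel"
$W '[[0,0.03,1,0,0,0],[0,0,1,0,0,0],[0,0,1,0,0,0],[0,0,1,0,0,0],[0,0,0.05,0,0,0],[0,0,0,0,0,0]]'
$W '[[0,0,0,0,0,0],[0,0,0,0,0,0],[0,0,0,0,0,0],[0,0,0,0,0,0]]' 0 25
$W '[[0,0,-0.5,0,0,0],[0,0,-1,0,0,0],[0,0,-1,0,0,0],[0,0,-1,0,0,0],[0,0,-1,0,0,0],[0,0,-1,0,0,0],[0,0,-1,0,0,0],[0,0,0,0,0,0]]'
python3 - <<'E'
from h import *
go(.546,-.007,.15,1.5)
E
```

```text
clock: 36.82
position: [0.5884, 0.3265, 0.0196]
ee_rot: [2.024, 2.403, -0.0]
force: [0.0, 0.0, 1.3]
width: 0.65
gripper_force: 0.0
clock: 37.15
position: [0.5891, 0.3273, 0.0207]
ee_rot: [2.023, 2.403, 0.004]
force: [-1.2, -0.8, 6.8]
width: 0.473
gripper_force: 25.0
clock: 37.82
position: [0.5903, 0.3277, 0.1543]
ee_rot: [2.022, 2.401, 0.01]
force: [0.0, 1.1, -0.0]
width: 0.477
gripper_force: 25.0
turn rows 2.07 then xyz [-16.67  -2.65   0.14] | now [0.5903 0.3277 0.1543] yaw 9.8 tilt [0.006 0.004]
```

```bash
W="python3 -m handwheel"
$W '[[0,-0.5,0,0,0,1],[0,-0.5,0,0,0,1],[-1,-0.5,0,0,0,0.07],[-1,-0.5,0,0,0,0],[-1,-0.5,0,0,0,0],[-1,-0.15,0,0,0,0],[-1,0,0,0,0,0],[-1,0,0,0,0,0]]' 
$W '[[-1,0,0,0,0,0],[-1,0,0,0,0,0],[-1,0,0,0,0,0],[-1,0,0,0,0,0],[-1,0,0,0,0,0],[-1,0,0,0,0,0],[-1,0,0,0,0,0],[-1,0,0,0,0,0]]' >/dev/null
$W '[[-1,0,0,0,0,0],[-1,0,0,0,0,0],[-0.6,0,0,0,0,0],[0,0,0,0,0,0],[0,0,0,0,0,0]]' 
python3 - <<'E'
from h import *
go(.546,-.007,.031,1.5)
E
```

```text
clock: 38.48
position: [0.538, 0.2024, 0.1493]
ee_rot: [-2.191, -2.251, -0.0]
force: [-0.3, -0.2, -0.7]
width: 0.481
gripper_force: 25.0
clock: 39.57
position: [0.5442, -0.0086, 0.149]
ee_rot: [-2.193, -2.249, -0.001]
force: [0.8, 1.3, -0.7]
width: 0.48
gripper_force: 25.0
turn rows -0.01 then xyz [0.08 0.09 5.9 ] | now [ 0.5442 -0.0086  0.149 ] yaw 1.5 tilt [-0.  0.]
```

```bash
W="python3 -m handwheel"
$W '[[0,0.05,1,0,0,0],[0,0,1,0,0,0],[0,0,1,0,0,0],[0,0,1,0,0,0],[0,0,0.7,0,0,0],[0,0,0.5,0,0,0],[0,0,0.3,0,0,0],[0,0,0.25,0,0,0]]'
$W '[[0,0,0.1,0,0,0],[0,0,0,0,0,0]]'
$W '[[0,0,0,0,0,0],[0,0,0,0,0,0],[0,0,0,0,0,0],[0,0,-1,0,0,0],[0,0,-1,0,0,0],[0,0,-1,0,0,0],[0,0,-1,0,0,0],[0,0,-1,0,0,0]]' 0.65 25
$W '[[1,0,-1,0,0,0],[1,0,-1,0,0,0],[1,0,-1,0,0,0],[1,-0.3,-1,0,0,0],[1,-0.3,-1,0,0,0],[1,-0.3,-1,0,0,0],[1,-0.3,-1,0,0,0],[1,-0.3,-1,0,0,0]]' >/dev/null
$W '[[1,-0.3,-0.5,0,0,0],[1,0,0,0,0,0],[1,0,0,0,0,0],[1,0,0,0,0,0],[1,0,0,0,0,0],[1,0,0,0,0,0],[0,0,0,0,0,0],[0,0,0,0,0,0]]'
python3 - <<'E'
from h import *
c=get_image('wrist')
for o in mods(c): print(o)
q=place_of('module1','wrist');print([(np.round(atz(ray(c,a['point']),0)[:2],3),np.round(np.array(a['point'])*[640,400]),round(a['score'],2)) for a in q])
go(.513,.369,.017,-22.6)
E
```

```text
clock: 40.23
position: [0.5454, -0.0077, 0.0335]
ee_rot: [-2.19, -2.252, -0.0]
force: [1.2, 0.2, -0.6]
width: 0.477
gripper_force: 25.0
clock: 40.4
position: [0.5454, -0.0077, 0.0326]
ee_rot: [-2.19, -2.251, -0.002]
force: [-0.9, 1.0, 0.2]
width: 0.477
gripper_force: 25.0
clock: 41.07
position: [0.5453, -0.0089, 0.1331]
ee_rot: [2.192, 2.25, 0.0]
force: [-0.5, -0.3, -0.8]
width: 0.648
gripper_force: 0.0
clock: 42.4
position: [0.5015, 0.2712, 0.3017]
ee_rot: [2.189, 2.253, -0.0]
force: [0.1, -0.8, 0.4]
width: 0.65
gripper_force: 0.0
[(array([0.548, 0.03 ]), array([347., 308.]), 0.92), (array([0.409, 0.373]), array([255.,  82.]), 0.73), (array([0.515, 0.368]), array([334.,  88.]), 0.66)]
turn rows 6.02 then xyz [ 4.82 -1.42 14.25] | now [0.5021 0.2692 0.302 ] yaw 1.5 tilt [ 0.    -0.001]
```

```bash
sed -i "s/m=((im\[...,0\]>130)&(im\[...,1\]<90)&(im\[...,2\]<90))/m=((im[...,0]>60)\&(im[...,0]>2.2*im[...,1])\&(im[...,0]>2.2*im[...,2]))/" h.py
python3 - <<'E'
from h import *
c=get_image('wrist')
for o in mods(c): print(o)
E
```

```text
(array([513.1, 368.8]), array([38.5, 44.8]), np.float32(-22.4))
(array([412.8, 372.7]), array([39.5, 46.5]), np.float32(14.8))
```

```bash
W="python3 -m handwheel"
$W '[[0,0,1,0,0,1],[0,0,1,0,0,1],[0,0,1,0,0,1],[0,0,1,0,0,1],[0,0,1,0,0,1],[0,0,1,0,0,1],[1,-0.4,1,0,0,0],[1,-0.4,1,0,0,0]]' >/dev/null
$W '[[1,-0.4,1,0,0,0],[1,-0.2,1,0,0,0],[0.8,0,0,0,0,0],[0,0,0,0,0,0],[0,0,0,0,0,0]]'
python3 - <<'E'
from h import *
go(.513,.369,.017,-22.5)
E
```

```text
clock: 43.63
position: [0.5132, 0.369, 0.1019]
ee_rot: [2.611, 1.745, 0.0]
force: [-0.1, -0.7, 0.3]
width: 0.648
gripper_force: 0.0
turn rows 0.00 then xyz [-0.   -0.01  4.25] | now [0.5132 0.369  0.1019] yaw -22.5 tilt [ 0.    -0.001]
```

```bash
W="python3 -m handwheel"
$W '[[0,-0.05,1,0,0,0],[0,0,1,0,0,0],[0,0,1,0,0,0],[0,0,1,0,0,0],[0,0,0.25,0,0,0],[0,0,0,0,0,0]]'
$W '[[0,0,0,0,0,0],[0,0,0,0,0,0],[0,0,0,0,0,0],[0,0,0,0,0,0]]' 0 25
$W '[[0,0,-0.5,0,0,0],[0,0,-1,0,0,0],[0,0,-1,0,0,0],[0,0,-1,0,0,0],[0,0,-1,0,0,0],[0,0,-1,0,0,0],[0,0,-1,0,0,0],[0,0,0,0,0,0]]'
python3 - <<'E'
from h import *
go(.547,-.059,.15,1.5)
E
```

```text
clock: 44.13
position: [0.5115, 0.368, 0.0166]
ee_rot: [2.613, 1.743, -0.003]
force: [0.4, 0.1, -0.0]
width: 0.652
gripper_force: 0.0
clock: 44.47
position: [0.5128, 0.3703, 0.0185]
ee_rot: [-2.612, -1.746, -0.004]
force: [-0.4, -1.1, 7.0]
width: 0.477
gripper_force: 25.0
clock: 45.13
position: [0.5137, 0.3712, 0.1519]
ee_rot: [-2.611, -1.745, -0.01]
force: [0.7, 0.3, -0.4]
width: 0.48
gripper_force: 25.0
turn rows -5.99 then xyz [-2.155e+01  1.100e+00  1.000e-02] | now [0.5137 0.3712 0.1519] yaw -22.5 tilt [0.005 0.004]
```

```bash
W="python3 -m handwheel"
$W '[[0,0,0,0,0,-1],[0,0,0,0,0,-1],[0,0,0,0,0,-1],[0,0,0,0,0,-1],[0,0,0,0,0,-1],[0,0,0,0,0,-1],[-1,0.2,0,0,0,0],[-1,0.2,0,0,0,0]]' >/dev/null
$W '[[-1,0.2,0,0,0,0],[-1,0.2,0,0,0,0],[-1,0.2,0,0,0,0],[-1,0.1,0,0,0,0],[-1,0,0,0,0,0],[-1,0,0,0,0,0],[-1,0,0,0,0,0],[-1,0,0,0,0,0]]' >/dev/null
$W '[[-1,0,0,0,0,0],[-1,0,0,0,0,0],[-1,0,0,0,0,0],[-1,0,0,0,0,0],[-1,0,0,0,0,0],[-1,0,0,0,0,0],[-1,0,0,0,0,0],[-1,0,0,0,0,0]]' >/dev/null
$W '[[-1,0,0,0,0,0],[-1,0,0,0,0,0],[-1,0,0,0,0,0],[-0.55,0,0,0,0,0],[0,0,0,0,0,0],[0,0,0,0,0,0]]' 
python3 - <<'E'
from h import *
go(.547,-.059,.031,1.5)
E
```

```text
clock: 47.63
position: [0.5451, -0.06, 0.1469]
ee_rot: [-2.192, -2.249, -0.0]
force: [0.0, 0.4, -0.9]
width: 0.476
gripper_force: 25.0
turn rows -0.01 then xyz [0.05 0.1  5.79] | now [ 0.5451 -0.06    0.1469] yaw 1.5 tilt [-0.  0.]
```

```bash
W="python3 -m handwheel"
$W '[[0,0.08,1,0,0,0],[0,0,1,0,0,0],[0,0,1,0,0,0],[0,0,1,0,0,0],[0,0,0.7,0,0,0],[0,0,0.5,0,0,0],[0,0,0.3,0,0,0],[0,0,0.25,0,0,0]]'
$W '[[0,0,0.1,0,0,0],[0,0,0,0,0,0]]'
$W '[[0,0,0,0,0,0],[0,0,0,0,0,0],[0,0,0,0,0,0],[0,0,-1,0,0,0],[0,0,-1,0,0,0],[0,0,-1,0,0,0],[0,0,-1,0,0,0],[0,0,-1,0,0,0]]' 0.65 25
$W '[[1,0,-1,0,0,0],[1,-0.5,-1,0,0,0],[1,-0.5,-1,0,0,0],[1,-0.5,-1,0,0,0],[1,-0.5,-1,0,0,0],[1,-0.5,-1,0,0,0],[1,-0.5,-1,0,0,0],[1,-0.5,-1,0,0,0]]' >/dev/null
$W '[[1,-0.5,0,0,0,0],[1,-0.5,0,0,0,0],[1,-0.5,0,0,0,0],[1,-0.5,0,0,0,0],[1,-0.5,0,0,0,0],[1,0,0,0,0,0],[1,0,0,0,0,0],[1,0,0,0,0,0]]' >/dev/null
$W '[[1,0,0,0,0,0],[0,0,0,0,0,0],[0,0,0,0,0,0]]'
python3 - <<'E'
from h import *
c=get_image('wrist')
for o in mods(c): print(o)
q=place_of('module1','wrist');print([(np.round(atz(ray(c,a['point']),0)[:2],3),np.round(np.array(a['point'])*[640,400]),round(a['score'],2)) for a in q])
go(.413,.3725,.017,14.5)
E
```

```text
clock: 48.3
position: [0.5469, -0.0591, 0.0315]
ee_rot: [-2.19, -2.252, -0.0]
force: [0.8, -1.0, -1.4]
width: 0.482
gripper_force: 25.0
clock: 48.47
position: [0.5473, -0.0597, 0.0306]
ee_rot: [2.191, 2.251, 0.002]
force: [0.3, 0.2, -1.0]
width: 0.482
gripper_force: 25.0
clock: 49.13
position: [0.5468, -0.0602, 0.1311]
ee_rot: [2.192, 2.251, 0.0]
force: [0.3, 0.3, -0.1]
width: 0.65
gripper_force: 0.0
clock: 50.72
position: [0.4175, 0.2772, 0.2898]
ee_rot: [2.19, 2.253, -0.0]
force: [-0.2, -0.3, 0.2]
width: 0.648
gripper_force: 0.0
(array([411.4, 373.1]), array([38.6, 44.6]), np.float32(14.6))
[(array([0.411, 0.377]), array([320.,  85.]), 0.83), (array([0.549, 0.027]), array([400., 319.]), 0.52)]
turn rows -3.25 then xyz [ 4.76  0.97 13.65] | now [0.4179 0.2756 0.29  ] yaw 1.5 tilt [ 0. -0.]
```

```bash
W="python3 -m handwheel"
$W '[[0,0,1,0,0,-1],[0,0,1,0,0,-1],[0,0,1,0,0,-1],[1,0.3,1,0,0,-0.27],[1,0.3,1,0,0,0],[1,0.3,1,0,0,0],[1,0,1,0,0,0],[0.8,0,1,0,0,0]]' >/dev/null
$W '[[0,0,1,0,0,0],[0,0,0,0,0,0],[0,0,0,0,0,0]]'
python3 - <<'E'
from h import *
go(.4118,.373,.017,14.6)
E
```

```text
clock: 51.73
position: [0.4115, 0.3723, 0.1096]
ee_rot: [1.922, 2.484, -0.004]
force: [0.3, -0.3, -0.0]
width: 0.65
gripper_force: 0.0
turn rows -0.02 then xyz [0.04 0.03 4.63] | now [0.4115 0.3723 0.1096] yaw 14.5 tilt [-0.001 -0.002]
```

```bash
W="python3 -m handwheel"
$W '[[0,0,1,0,0,0],[0,0,1,0,0,0],[0,0,1,0,0,0],[0,0,1,0,0,0],[0,0,0.65,0,0,0],[0,0,0,0,0,0]]'
$W '[[0,0,0,0,0,0],[0,0,0,0,0,0],[0,0,0,0,0,0],[0,0,0,0,0,0]]' 0 25
$W '[[0,0,-0.5,0,0,0],[0,0,-1,0,0,0],[0,0,-1,0,0,0],[0,0,-1,0,0,0],[0,0,-1,0,0,0],[0,0,-1,0,0,0],[0,0,-1,0,0,0],[0,0,0,0,0,0]]'
python3 - <<'E'
from h import *
go(.548,-.111,.15,1.5)
E
```

```text
clock: 52.23
position: [0.4117, 0.3723, 0.0164]
ee_rot: [1.923, 2.484, -0.003]
force: [0.0, 1.2, 0.8]
width: 0.652
gripper_force: 0.0
clock: 52.57
position: [0.4124, 0.3745, 0.0186]
ee_rot: [1.921, 2.485, 0.004]
force: [-0.6, -2.6, 8.7]
width: 0.477
gripper_force: 25.0
clock: 53.23
position: [0.413, 0.3755, 0.1518]
ee_rot: [1.921, 2.485, 0.011]
force: [0.5, -0.1, -0.4]
width: 0.477
gripper_force: 25.0
turn rows 3.27 then xyz [-2.449e+01  6.110e+00 -1.000e-02] | now [0.413  0.3755 0.1518] yaw 14.6 tilt [0.004 0.005]
```

```bash
W="python3 -m handwheel"
$W '[[0,0,0,0,0,1],[0,0,0,0,0,1],[0,0,0,0,0,1],[0,0,0,0,0,0.27],[-1,0.4,0,0,0,0],[-1,0.4,0,0,0,0],[-1,0.4,0,0,0,0],[-1,0.4,0,0,0,0]]' >/dev/null
$W '[[-1,0.4,0,0,0,0],[-1,0.4,0,0,0,0],[-1,0.4,0,0,0,0],[-1,0.4,0,0,0,0],[-1,0.4,0,0,0,0],[-1,0.4,0,0,0,0],[-1,0.4,0,0,0,0],[-1,0.4,0,0,0,0]]' >/dev/null
$W '[[-1,0.4,0,0,0,0],[-1,0.4,0,0,0,0],[-1,0.4,0,0,0,0],[-1,0.1,0,0,0,0],[-1,0,0,0,0,0],[-1,0,0,0,0,0],[-1,0,0,0,0,0],[-1,0,0,0,0,0]]' >/dev/null
$W '[[-1,0,0,0,0,0],[-1,0,0,0,0,0],[-1,0,0,0,0,0],[-1,0,0,0,0,0],[-0.5,0,0,0,0,0],[0,0,0,0,0,0],[0,0,0,0,0,0]]' 
python3 - <<'E'
from h import *
go(.549,-.111,.031,1.5)
E
```

```text
clock: 55.82
position: [0.5463, -0.1123, 0.1469]
ee_rot: [-2.191, -2.25, -0.0]
force: [0.2, 0.9, -0.8]
width: 0.481
gripper_force: 25.0
turn rows 0.00 then xyz [0.06 0.14 5.79] | now [ 0.5463 -0.1123  0.1469] yaw 1.5 tilt [-0.     0.001]
```

```bash
W="python3 -m handwheel"
$W '[[0.03,0.1,1,0,0,0],[0,0,1,0,0,0],[0,0,1,0,0,0],[0,0,1,0,0,0],[0,0,0.7,0,0,0],[0,0,0.5,0,0,0],[0,0,0.3,0,0,0],[0,0,0.25,0,0,0]]'
$W '[[0,0,0.1,0,0,0],[0,0,0,0,0,0]]'
$W '[[0,0,0,0,0,0],[0,0,0,0,0,0],[0,0,0,0,0,0],[0,0,-1,0,0,0],[0,0,-1,0,0,0],[0,0,-1,0,0,0],[0,0,-1,0,0,0],[0,0,-1,0,0,0]]' 0.65 25
$W '[[0,0,-1,0,0,0],[0,-0.5,-1,0,0,0],[0,-0.5,-1,0,0,0],[0,-0.5,-1,0,0,0],[0,-0.5,-1,0,0,0],[0,-0.5,-1,0,0,0],[0,-0.5,-1,0,0,0],[0,-0.5,-1,0,0,0]]' >/dev/null
$W '[[0,0,-1,0,0,0],[0,0,-1,0,0,0],[0,0,0,0,0,0],[0,0,0,0,0,0]]'
python3 - <<'E'
from h import *
np.set_printoptions(precision=4,suppress=True)
c=get_image('wrist');save(c,'w10.png'); S=get_image('side'); T=get_image('top')
for n,k in (('wrist',c),('side',S),('top',T)):
    print(n,[(np.round(atz(ray(k,a['point']),.012)[:2],3),round(a['score'],2)) for a in place_of('module1',n)])
    q=place_of('guard_handle',n); print([(np.round(atz(ray(k,a['point']),.335),3),np.round(np.array(a['point'])*[640,400]),round(a['score'],2)) for a in q[:2]])
cv2.imwrite('pics/s10.png',cv2.resize(S['image'][120:340,200:440,::-1],(720,600),interpolation=cv2.INTER_CUBIC))
E
```

```text
clock: 56.48
position: [0.5486, -0.1109, 0.0315]
ee_rot: [-2.19, -2.252, -0.0]
force: [0.0, 0.8, -0.8]
width: 0.48
gripper_force: 25.0
clock: 56.65
position: [0.5489, -0.1114, 0.0307]
ee_rot: [2.191, 2.251, 0.002]
force: [0.6, 0.1, -0.4]
width: 0.476
gripper_force: 25.0
clock: 57.32
position: [0.5484, -0.112, 0.1311]
ee_rot: [2.192, 2.251, 0.0]
force: [0.4, -0.4, -0.9]
width: 0.651
gripper_force: 0.0
clock: 58.32
position: [0.4789, -0.114, 0.331]
ee_rot: [2.19, 2.249, 0.003]
force: [-0.1, 0.5, -1.1]
width: 0.654
gripper_force: 0.0
wrist [(array([ 0.542, -0.011]), 0.85), (array([0.544, 0.036]), 0.82), (array([ 0.551, -0.111]), 0.68), (array([ 0.547, -0.066]), 0.62), (array([ 0.399, -0.359]), 0.5)]
[]
side [(array([0.559, 0.058]), 0.71), (array([ 0.549, -0.013]), 0.62), (array([ 0.543, -0.076]), 0.51), (array([0.54, 0.09]), 0.47), (array([ 0.556, -0.109]), 0.38)]
[(array([ 0.413, -0.42 ,  0.335]), array([299., 234.]), 0.62)]
top [(array([0.539, 0.1  ]), 0.62), (array([ 0.559, -0.013]), 0.58), (array([ 0.556, -0.057]), 0.51), (array([0.549, 0.049]), 0.5), (array([ 0.55 , -0.125]), 0.41)]
[(array([ 0.661, -0.003,  0.335]), array([327., 158.]), 0.82), (array([ 0.536, -0.075,  0.335]), array([363., 218.]), 0.55)]
```

View pics/s10.png

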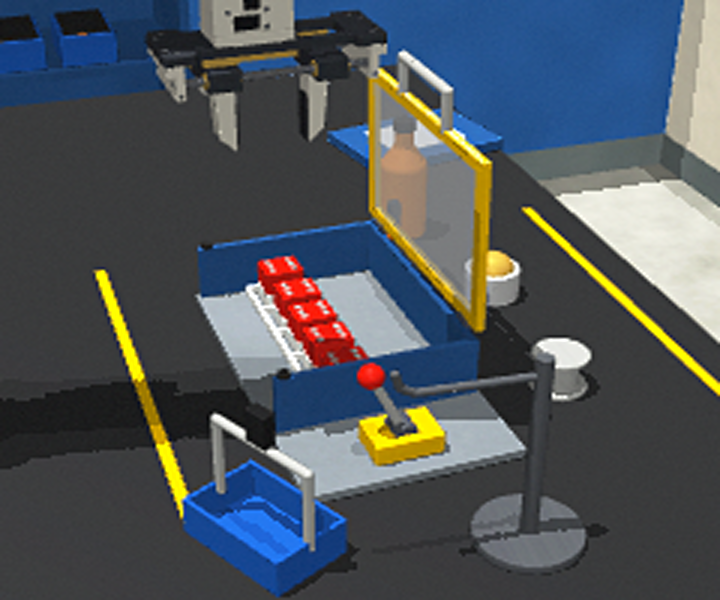

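```bash
W="python3 -m handwheel"
$W '[[0,0,-1,0,0,0],[0,0,-1,0,0,0],[0,0,-1,0,0,0],[0,0,-0.5,0,0,0],[1,1,0,0,0,0],[1,1,0,0,0,0],[1,1,0,0,0,0],[1,1,0,0,0,0]]' 0.32 45 >/dev/null
$W '[[1,1,0,0,0,0],[0.5,1,0,0,0,0],[0,1,0,0,0,0],[0,1,0,0,0,0],[0,1,0,0,0,0],[0,0.4,0,0,0,0],[0,0,0,0,0,0],[0,0,0,0,0,0]]'
python3 - <<'E'
from h import *
go(.6665,-.003,.318,1.5)
E
```

```text
clock: 60.1
position: [0.6631, 0.0009, 0.3992]
ee_rot: [-2.192, -2.25, 0.002]
force: [-0.0, -0.4, -0.1]
width: 0.321
gripper_force: 0.0
turn rows 0.00 then xyz [-0.2   0.17  4.06] | now [0.6631 0.0009 0.3992] yaw 1.5 tilt [-0.001 -0.   ]
```

```bash
W="python3 -m handwheel"
$W '[[-0.2,0.17,0,0,0,0],[0,0,1,0,0,0],[0,0,1,0,0,0],[0,0,0.7,0,0,0],[0,0,0.7,0,0,0],[0,0,0.6,0,0,0],[0,0,0,0,0,0]]'
$W '[[0,0,0,0,0,0],[0,0,0,0,0,0],[0,0,0,0,0,0],[0,0,0,0,0,0],[0,0,0,0,0,0]]' 0 45
```

```text
clock: 60.68
position: [0.6652, -0.0031, 0.318]
ee_rot: [-2.19, -2.249, 0.003]
force: [-0.8, 0.4, 0.2]
width: 0.319
gripper_force: 0.0
clock: 61.1
position: [0.666, -0.003, 0.3212]
ee_rot: [-2.191, -2.25, 0.001]
force: [-6.7, -0.3, 4.3]
width: 0.115
gripper_force: 45.0
```

```bash
W="python3 -m handwheel"
$W '[[0,-0.3,0.02,0,0,0],[0,-0.3,0.02,0,0,0],[0,-0.3,0.03,0,0,0],[0,-0.3,0.04,0,0,0],[0,-0.3,0.04,0,0,0],[0,-0.29,0.05,0,0,0]]'
$W '[[0,-0.29,0.06,0,0,0],[0,-0.29,0.06,0,0,0],[0,-0.29,0.07,0,0,0],[0,-0.28,0.08,0,0,0],[0,-0.28,0.09,0,0,0],[0,-0.28,0.1,0,0,0]]'
```

```text
clock: 61.6
position: [0.6322, -0.0039, 0.3178]
ee_rot: [2.189, 2.248, 0.006]
force: [3.5, 0.1, 7.5]
width: 0.118
gripper_force: 45.0
clock: 62.1
position: [0.5977, -0.0047, 0.3087]
ee_rot: [2.19, 2.249, 0.005]
force: [0.8, 0.6, 11.1]
width: 0.115
gripper_force: 45.0
```

```bash
W="python3 -m handwheel"
$W '[[0,-0.29,0.06,0,0,0],[0,-0.28,0.08,0,0,0],[0,-0.28,0.1,0,0,0],[0,-0.28,0.11,0,0,0],[0,-0.27,0.12,0,0,0],[0,-0.27,0.13,0,0,0]]'
$W '[[0,-0.27,0.13,0,0,0],[0,-0.26,0.14,0,0,0],[0,-0.26,0.15,0,0,0],[0,-0.26,0.16,0,0,0],[0,-0.25,0.17,0,0,0],[0,-0.25,0.18,0,0,0]]'
```

```text
clock: 62.6
position: [0.5631, -0.0055, 0.2944]
ee_rot: [2.191, 2.251, 0.0]
force: [3.4, 0.1, 1.6]
width: 0.121
gripper_force: 45.0
clock: 63.1
position: [0.532, -0.0062, 0.2758]
ee_rot: [-2.191, -2.251, 0.0]
force: [1.6, 0.8, 4.0]
width: 0.116
gripper_force: 45.0
```

```bash
W="python3 -m handwheel"
$W '[[0,-0.245,0.175,0,0,0],[0,-0.24,0.18,0,0,0],[0,-0.235,0.185,0,0,0],[0,-0.23,0.19,0,0,0],[0,-0.225,0.2,0,0,0],[0,-0.22,0.205,0,0,0]]'
$W '[[0,-0.215,0.21,0,0,0],[0,-0.21,0.215,0,0,0],[0,-0.205,0.22,0,0,0],[0,-0.2,0.225,0,0,0],[0,-0.195,0.23,0,0,0],[0,-0.19,0.235,0,0,0]]'
```

```text
clock: 63.6
position: [0.5043, -0.0069, 0.253]
ee_rot: [-2.191, -2.251, -0.001]
force: [6.3, 2.6, -1.3]
width: 0.119
gripper_force: 45.0
clock: 64.1
position: [0.48, -0.0075, 0.2263]
ee_rot: [-2.191, -2.251, -0.0]
force: [1.6, 5.2, 2.5]
width: 0.117
gripper_force: 45.0
```

```bash
W="python3 -m handwheel"
$W '[[0,-0.185,0.235,0,0,0],[0,-0.18,0.24,0,0,0],[0,-0.175,0.245,0,0,0],[0,-0.165,0.25,0,0,0],[0,-0.16,0.255,0,0,0],[0,-0.155,0.26,0,0,0]]'
$W '[[0,-0.15,0.26,0,0,0],[0,-0.14,0.265,0,0,0],[0,-0.135,0.27,0,0,0],[0,-0.13,0.27,0,0,0],[0,-0.12,0.275,0,0,0],[0,-0.115,0.28,0,0,0]]'
```

```text
clock: 64.6
position: [0.4597, -0.0081, 0.1966]
ee_rot: [-2.191, -2.251, -0.0]
force: [2.4, 4.4, 2.1]
width: 0.114
gripper_force: 45.0
clock: 65.1
position: [0.444, -0.0085, 0.1642]
ee_rot: [2.191, 2.251, 0.001]
force: [2.3, 5.0, 2.7]
width: 0.117
gripper_force: 45.0
```

```bash
W="python3 -m handwheel"
$W '[[0,-0.11,0.28,0,0,0],[0,-0.1,0.28,0,0,0],[0,-0.095,0.285,0,0,0],[0,-0.09,0.285,0,0,0],[0,-0.08,0.29,0,0,0],[0,-0.075,0.29,0,0,0]]'
$W '[[0,-0.065,0.29,0,0,0],[0,-0.06,0.29,0,0,0],[0,-0.05,0.29,0,0,0],[0,-0.03,0.2,0,0,0],[0,-0.03,0.2,0,0,0]]'
$W '[[0,-0.02,0.2,0,0,0],[0,-0.01,0.15,0,0,0],[0,-0.01,0.15,0,0,0]]'
```

```text
clock: 65.6
position: [0.4332, -0.0088, 0.1301]
ee_rot: [2.191, 2.251, 0.001]
force: [2.7, 5.9, 2.0]
width: 0.116
gripper_force: 45.0
clock: 66.02
position: [0.4284, -0.0089, 0.1047]
ee_rot: [2.191, 2.251, 0.0]
force: [3.0, 5.1, 2.2]
width: 0.117
gripper_force: 45.0
clock: 66.27
position: [0.4273, -0.0089, 0.0946]
ee_rot: [-2.191, -2.251, 0.0]
force: [1.0, 5.2, 2.5]
width: 0.116
gripper_force: 45.0
```

```bash
W="python3 -m handwheel"
$W '[[0,0,0.13,0,0,0],[0,0,0.13,0,0,0],[0,0,0.13,0,0,0],[0,0,0.13,0,0,0],[0,0,0.1,0,0,0]]'
$W '[[0,0,0.1,0,0,0],[0,0,0.1,0,0,0]]'
$W '[[0,0,0.1,0,0,0],[0,0,0.1,0,0,0]]'
```

```text
clock: 66.68
position: [0.4264, -0.0089, 0.0821]
ee_rot: [-2.19, -2.25, 0.002]
force: [-0.7, 5.4, 2.6]
width: 0.115
gripper_force: 45.0
clock: 66.85
position: [0.4263, -0.009, 0.0781]
ee_rot: [-2.19, -2.25, 0.002]
force: [-0.9, 5.0, 2.9]
width: 0.116
gripper_force: 45.0
clock: 67.02
position: [0.4262, -0.009, 0.0741]
ee_rot: [-2.19, -2.25, 0.003]
force: [-1.4, 5.3, 2.3]
width: 0.117
gripper_force: 45.0
```

```bash
W="python3 -m handwheel"
$W '[[0,0,0.08,0,0,0],[0,0,0.08,0,0,0]]'
$W '[[0,0,0.08,0,0,0],[0,0,0.08,0,0,0]]'
$W '[[0,0,0.08,0,0,0],[0,0,0.08,0,0,0]]'
```

```text
clock: 67.18
position: [0.4262, -0.0089, 0.0709]
ee_rot: [-2.19, -2.25, 0.003]
force: [-1.2, 6.2, 2.0]
width: 0.116
gripper_force: 45.0
clock: 67.35
position: [0.4262, -0.0089, 0.0692]
ee_rot: [-2.19, -2.249, 0.002]
force: [-17.8, 5.0, 68.2]
width: 0.113
gripper_force: 45.0
clock: 67.52
position: [0.4263, -0.0093, 0.0669]
ee_rot: [-2.19, -2.249, 0.001]
force: [-15.8, 2.2, 64.3]
width: 0.117
gripper_force: 45.0
```

```bash
W="python3 -m handwheel"
$W '[[0,0,-0.06,0,0,0],[0,0,0,0,0,0]]'
```

```text
clock: 67.68
position: [0.4263, -0.0094, 0.0672]
ee_rot: [-2.191, -2.25, 0.001]
force: [-8.8, 3.4, 32.5]
width: 0.115
gripper_force: 45.0
```

```bash
W="python3 -m handwheel"
$W '[[0,0,-0.03,0,0,0],[0,0,0,0,0,0],[0,0,0,0,0,0]]'
$W '[[0,0,0,0,0,0],[0,0,0,0,0,0],[0,0,0,0,0,0]]' 0.32 25
$W '[[0,0,-0.5,0,0,0],[0,0,-1,0,0,0],[0,0,-1,0,0,0],[0,0,-1,0,0,0],[0,0,-1,0,0,0],[0,0,-1,0,0,0],[0,0,-1,0,0,0],[0,0,-1,0,0,0]]'
$W '[[-1,1,-1,0,0,0],[-1,1,-1,0,0,0],[-1,1,-1,0,0,0],[-1,1,0,0,0,0],[-1,0,0,0,0,0],[-1,0,0,0,0,0],[-1,0,0,0,0,0],[-1,0,0,0,0,0]]' >/dev/null
$W '[[-1,0,0,0,0,0],[-1,0,0,0,0,0],[-1,0,0,0,0,0],[0,0,0,0,0,0],[0,0,0,0,0,0]]'
python3 - <<'E'
from h import *
np.set_printoptions(precision=4,suppress=True)
C={n:get_image(n) for n in('wrist','side','top')}
save(C['wrist'],'w11.png'); cv2.imwrite('pics/s11.png',cv2.resize(C['side']['image'][120:340,200:440,::-1],(720,600),interpolation=cv2.INTER_CUBIC))
z={'guard_handle':.09,'start_lever_tip':.104,'basket':0,'basket_bar':.115,'hook':0,'hook_seat':.194,'hook_tip':.212}
for l in z:
  q={n:place_of(l,n) for n in C}
  for n in C: print(l,n,[(np.round(atz(ray(C[n],a['point']),z[l])[:2],3),np.round(np.array(a['point'])*[640,400]),round(a['score'],2)) for a in q[n][:2]])
  g=[n for n in C if q[n]]
  if len(g)>1: print('   tri',tri([ray(C[n],q[n][0]['point']) for n in g]))
E
```

```text
clock: 67.93
position: [0.4262, -0.0094, 0.0673]
ee_rot: [-2.19, -2.25, 0.002]
force: [-5.7, 3.7, 23.0]
width: 0.114
gripper_force: 45.0
clock: 68.18
position: [0.4265, -0.0099, 0.0664]
ee_rot: [-2.192, -2.25, 0.003]
force: [0.2, 0.6, 0.3]
width: 0.283
gripper_force: 0.0
clock: 68.85
position: [0.4268, -0.0098, 0.2173]
ee_rot: [-2.192, -2.25, 0.003]
force: [1.5, -0.0, -0.5]
width: 0.319
gripper_force: 0.0
clock: 69.93
position: [0.5125, -0.2283, 0.276]
ee_rot: [-2.194, -2.247, 0.003]
force: [0.9, -0.3, -0.2]
width: 0.32
gripper_force: 0.0
guard_handle wrist []
guard_handle side [(array([0.425, 0.001]), array([264., 230.]), 0.83)]
guard_handle top [(array([ 0.429, -0.001]), array([327., 264.]), 0.93)]
   tri (array([ 0.4268, -0.0006,  0.0909]), np.float64(0.002074839561080569))
start_lever_tip wrist [(array([ 0.543, -0.21 ]), array([353., 163.]), 0.56)]
start_lever_tip side [(array([ 0.54, -0.21]), array([323., 258.]), 0.63)]
start_lever_tip top [(array([ 0.54 , -0.216]), array([410., 220.]), 0.46)]
   tri (array([ 0.5405, -0.2126,  0.1062]), np.float64(0.003970638808369579))
basket w
[... 689 characters left out ...]
side [(array([ 0.625, -0.372]), array([375., 320.]), 0.58), (array([ 0.61 , -0.074]), array([329., 256.]), 0.39)]
hook top [(array([ 0.541, -0.233]), array([409., 221.]), 0.66), (array([ 0.636, -0.356]), array([452., 187.]), 0.64)]
   tri (array([ 0.6043, -0.2758, -0.0831]), np.float64(0.06554876595458477))
hook_seat wrist []
hook_seat side [(array([ 0.565, -0.358]), array([354., 260.]), 0.68), (array([ 0.602, -0.172]), array([340., 219.]), 0.62)]
hook_seat top [(array([ 0.648, -0.005]), array([328., 174.]), 0.18)]
   tri (array([ 0.7065, -0.0128, -0.0821]), np.float64(0.01775308288157117))
hook_tip wrist []
hook_tip side [(array([ 0.507, -0.338]), array([329., 254.]), 0.94)]
hook_tip top []
```

View pics/w11.png

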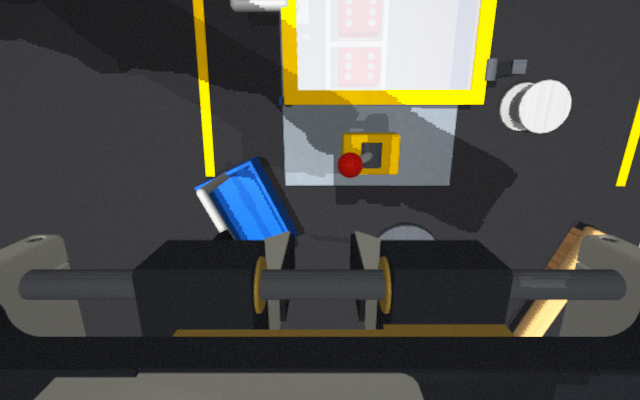

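```bash
W="python3 -m handwheel"
$W '[[0.4,-0.7,0,0,0,0],[0.4,-0.7,1,0,0,0],[0,0,1,0,0,0],[0,0,1,0,0,0],[0,0,1,0,0,0],[0,0,1,0,0,0],[0,0,1,0,0,0],[0,0,1,0,0,0]]' 0 10 >/dev/null
$W '[[0,0,1,0,0,0],[0,0,1,0,0,0],[0,0,0.2,0,0,0],[0,0,0,0,0,0],[0,0,0,0,0,0]]'
python3 - <<'E'
from h import *
go(.585,-.212,.092,1.5)
E
```

```text
clock: 72.22
position: [0.4855, -0.212, 0.0934]
ee_rot: [2.192, 2.25, 0.0]
force: [0.4, -0.3, 0.4]
width: 0.007
gripper_force: 0.0
turn rows 0.01 then xyz [-0.13  4.98  0.07] | now [ 0.4855 -0.212   0.0934] yaw 1.5 tilt [ 0. -0.]
```

```bash
W="python3 -m handwheel"
$W '[[0,0.5,0,0,0,0],[0,0.5,0,0,0,0],[0,0.5,0,0,0,0],[0,0.5,0,0,0,0]]'
$W '[[0,0.4,0,0,0,0],[0,0.4,0,0,0,0],[0,0.4,0,0,0,0],[0,0.4,0,0,0,0],[0,0.4,0,0,0,0],[0,0.4,0,0,0,0]]'
$W '[[0,0.2,0,0,0,0],[0,0.2,0,0,0,0],[0,0.2,0,0,0,0]]'
```

```text
clock: 72.55
position: [0.5269, -0.2106, 0.0935]
ee_rot: [2.19, 2.251, 0.001]
force: [-1.5, -0.4, 1.8]
width: 0.005
gripper_force: 0.7
clock: 73.05
position: [0.5737, -0.2093, 0.0926]
ee_rot: [-2.191, -2.251, 0.0]
force: [-0.9, -0.7, -0.6]
width: 0.004
gripper_force: 0.5
clock: 73.3
position: [0.5813, -0.2091, 0.0921]
ee_rot: [-2.188, -2.245, 0.007]
force: [-24.4, 2.6, 16.3]
width: 0.004
gripper_force: 12.8
```

```bash
W="python3 -m handwheel"
$W '[[0,-0.5,0,0,0,0],[0,-1,0,0,0,0],[0,-0.5,-1,0,0,0],[0,0,-1,0,0,0],[0,0,-1,0,0,0],[0,0,-1,0,0,0],[0,0,-1,0,0,0],[0,0,-1,0,0,0]]' >/dev/null
$W '[[0,0,-1,0,0,0],[0,0,-1,0,0,0],[0,0,-1,0,0,0],[-1,-1,-1,0,0,0],[-1,-1,-1,0,0,0],[-1,-1,-1,0,0,0],[-1,-1,-1,0,0,0],[-1,-1,0,0,0,0]]' 0.4 25 >/dev/null
$W '[[-1,0,0,0,0,0],[-1,0,0,0,0,0],[-1,0,0,0,0,0],[0,0,0,0,0,0],[0,0,0,0,0,0]]'
python3 - <<'E'
from h import *
np.set_printoptions(precision=4,suppress=True)
C={n:get_image(n) for n in('wrist','side','top')}
save(C['wrist'],'w12.png'); cv2.imwrite('pics/s12.png',cv2.resize(C['side']['image'][120:340,200:440,::-1],(720,600),interpolation=cv2.INTER_CUBIC))
z={'start_lever_tip':.104,'basket':0,'basket_bar':.115,'hook_seat':.194,'hook_tip':.212}
for l in z:
  q={n:place_of(l,n) for n in C}
  for n in C: print(l,n,[(np.round(atz(ray(C[n],a['point']),z[l])[:2],3),np.round(np.array(a['point'])*[640,400]),round(a['score'],2)) for a in q[n][:2]])
  g=[n for n in C if q[n]]
  if len(g)>1: print('   tri',tri([ray(C[n],q[n][0]['point']) for n in g]))
E
```

```text
clock: 75.05
position: [0.4489, -0.3737, 0.3527]
ee_rot: [2.194, 2.248, -0.0]
force: [0.3, 0.8, -0.1]
width: 0.4
gripper_force: 0.0
start_lever_tip wrist []
start_lever_tip side []
start_lever_tip top [(array([ 0.425, -0.299]), array([444., 265.]), 0.62), (array([ 0.609, -0.2  ]), array([403., 193.]), 0.5)]
basket wrist [(array([ 0.415, -0.292]), array([301., 100.]), 0.57)]
basket side [(array([ 0.409, -0.3  ]), array([286., 320.]), 0.7)]
basket top [(array([ 0.679, -0.003]), array([327., 173.]), 0.61), (array([ 0.412, -0.292]), array([432., 267.]), 0.56)]
   tri (array([ 0.5136, -0.1537, -0.1006]), np.float64(0.23374417591998942))
basket_bar wrist [(array([ 0.417, -0.293]), array([297.,  99.]), 0.74)]
basket_bar side [(array([ 0.608, -0.269]), array([355., 262.]), 0.7), (array([ 0.409, -0.288]), array([283., 282.]), 0.61)]
basket_bar top [(array([ 0.422, -0.294]), array([443., 266.]), 0.89)]
   tri (array([ 0.4724, -0.3085,  0.1816]), np.float64(0.10623758042188797))
hook_seat wrist [(array([ 0.568, -0.353]), array([444., 165.]), 0.78), (array([ 0.423, -0.296]), array([297., 101.]), 0.34)]
hook_seat side [(array([ 0.568, -0.355]), array([355., 259.]), 0.76), (array([ 0.649, -0.221]), array([363., 225.]), 0.3)]
hook_seat top [(array([ 0.567, -0.351]), array([474., 206.]), 0.92)]
   tri (array([ 0.5684, -0.3526,  0.1921]), np.float64(0.0014439254182875756))
hook_tip wrist [(array([ 0.508, -0.348]), array([387., 162.]), 0.87)]
hook_tip side [(array([ 0.503, -0.344]), array([328., 255.]), 0.62)]
hook_tip top [(array([ 0.514, -0.342]), array([474., 228.]), 0.63), (array([ 0.646, -0.001]), array([326., 174.]), 0.39)]
   tri (array([ 0.5087, -0.3444,  0.2111]), np.float64(0.005708196481596807))
```

View pics/w12.png

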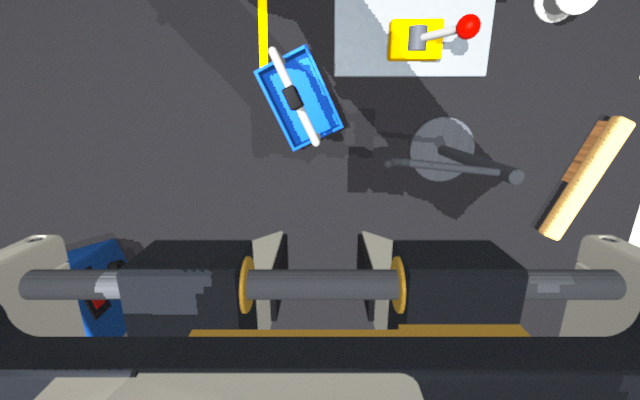

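```bash
python3 - <<'E'
from h import *
np.set_printoptions(precision=4,suppress=True)
c=get_image('wrist'); f=lambda u,v,z: atz(ray(c,[u,v],False),z)[:2]
a,b=f(274,52,.115),f(315,142,.115); print('bar',a,b,(a+b)/2,np.linalg.norm(a-b),np.degrees(np.arctan2(*(a-b)[::-1])))
im=c['image'].astype(int); m=(im.sum(2)<110)[80:115,270:315]; ys,xs=np.nonzero(m); 
n,l,st,ce=cv2.connectedComponentsWithStats(m.astype(np.uint8)); i=1+np.argmax(st[1:,4]); print('tab px',ce[i]+[270,80],st[i],f(*(ce[i]+[270,80]),.150))
t,p,o=f(390,163,.19),f(512,177,.19),f(515,177,.21); print('rod',t,p,np.degrees(np.arctan2(*(p-t)[::-1])),'post top',o,'foot',f(442,150,.012))
S=get_image('side');T=get_image('top')
print(tri([ray(S,[283,283],False),ray(T,[445,266],False),ray(c,[297,99],False)]))
go(.416,-.295,.25,-26)
E
```

```text
bar [ 0.3914 -0.242 ] [ 0.4395 -0.341 ] [ 0.4155 -0.2915] 0.11002295579583433 115.95516211911642
tab px [297.3333  95.    ] [27 14  2  3  3] [ 0.4204 -0.2884]
rod [ 0.5161 -0.3517] [ 0.6402 -0.3626] -5.0130812855177105 post top [ 0.631  -0.3586] foot [ 0.6323 -0.3588]
(array([ 0.4156, -0.2941,  0.1164]), np.float64(0.009046265943576057))
turn rows 6.88 then xyz [ 2.76 -3.21  5.14] | now [ 0.4494 -0.3728  0.3528] yaw 1.5 tilt [-0.  0.]
```

```bash
W="python3 -m handwheel"
$W '[[0,0,0,0,0,-1],[0,0,0,0,0,-1],[0,0,0,0,0,-1],[0,0,0,0,0,-1],[0,0,0,0,0,-1],[0,0,0,0,0,-1],[0,0,0,0,0,-0.1],[0,0,0,0,0,0]]' 0.4 30
python3 - <<'E'
from h import *
print(rot(observe()['ee_rot']).round(3)); go(.4155,-.292,.20,26)
c=get_image('wrist'); 
for l,z in(('basket_bar',.115),('basket',0)): print([(np.round(atz(ray(c,a['point']),z)[:2],4),round(a['score'],2)) for a in place_of(l,'wrist')[:2]])
E
```

```text
clock: 76.77
position: [0.4494, -0.3728, 0.3528]
ee_rot: [1.669, 2.662, 0.0]
force: [-0.9, 1.1, -0.1]
width: 0.397
gripper_force: 0.0
[[-0.436  0.9    0.   ]
 [ 0.9    0.436  0.   ]
 [ 0.     0.    -1.   ]]
turn rows -0.04 then xyz [4.37 0.25 7.64] | now [ 0.4494 -0.3728  0.3528] yaw 25.8 tilt [0. 0.]
[(array([ 0.4164, -0.2919]), 0.58), (array([ 0.6071, -0.2134]), 0.26)]
[(array([ 0.4176, -0.2898]), 0.63)]
```

```bash
W="python3 -m handwheel"
$W '[[1,0.1,1,0,0,0],[1,0.1,1,0,0,0],[1,0.1,1,0,0,0],[1,0,1,0,0,0],[0.4,0,1,0,0,0],[0,0,1,0,0,0],[0,0,1,0,0,0],[0,0,0.6,0,0,0]]' >/dev/null
$W '[[0,0,0,0,0,0],[0,0,0,0,0,0]]'
python3 - <<'E'
from h import *
go(.416,-.292,.125,26)
c=get_image('wrist'); save(c,'w13.png')
E
```

```text
clock: 77.75
position: [0.4162, -0.2909, 0.2007]
ee_rot: [-1.667, -2.662, 0.0]
force: [-0.6, 0.3, 1.0]
width: 0.398
gripper_force: 0.0
turn rows -0.03 then xyz [-0.05 -0.03  3.79] | now [ 0.4162 -0.2909  0.2007] yaw 25.9 tilt [-0.001  0.   ]
```

View pics/w13.png

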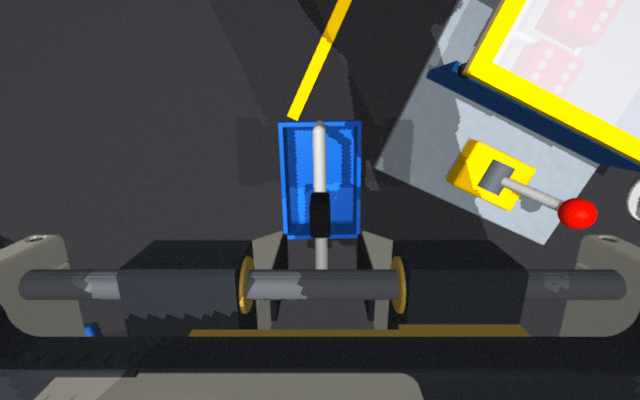

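```bash
W="python3 -m handwheel"
$W '[[0,0,1,0,0,0],[0,0,1,0,0,0],[0,0,1,0,0,0],[0,0,0.75,0,0,0],[0,0,0,0,0,0],[0,0,0,0,0,0]]'
$W '[[0,0,0,0,0,0],[0,0,0,0,0,0],[0,0,0,0,0,0],[0,0,0,0,0,0],[0,0,0,0,0,0]]' 0 40
$W '[[0,0,-0.5,0,0,0],[0,0,-0.8,0,0,0],[0,0,-1,0,0,0],[0,0,-1,0,0,0],[0,0,-1,0,0,0],[0,0,-1,0,0,0],[0,0,-1,0,0,0],[0,0,-0.5,0,0,0]]'
$W '[[0,0,0,0,0,1],[0,0,0,0,0,1],[0,0,0,0,0,1],[0,0,0,0,0,1],[0,0,0,0,0,1],[0,0,0,0,0,1],[0,0,0,0,0,1],[0,0,0,0,0,1]]'
python3 - <<'E'
from h import *
go(.449,-.3395,.255,-6)
C={n:get_image(n) for n in('side','top')}
q={n:place_of('basket_bar',n) for n in C}
for n in C: print([(np.round(np.array(a['point'])*[640,400]),round(a['score'],2)) for a in q[n][:2]])
if all(q.values()): print(tri([ray(C[n],q[n][0]['point']) for n in C]))
E
```

```text
clock: 78.3
position: [0.4166, -0.2912, 0.1265]
ee_rot: [1.667, 2.663, -0.0]
force: [0.9, -0.7, -0.5]
width: 0.403
gripper_force: 0.0
clock: 78.72
position: [0.4164, -0.291, 0.1262]
ee_rot: [1.666, 2.663, 0.0]
force: [-3.0, 0.7, 4.7]
width: 0.15
gripper_force: 40.0
clock: 79.38
position: [0.4168, -0.2915, 0.2646]
ee_rot: [1.665, 2.661, 0.001]
force: [0.6, -0.4, -1.5]
width: 0.15
gripper_force: 40.0
clock: 80.05
position: [0.416, -0.2907, 0.2617]
ee_rot: [-2.339, -2.096, 0.0]
force: [0.2, -0.0, -2.1]
width: 0.15
gripper_force: 40.0
turn rows -0.07 then xyz [-2.25  1.9   0.33] | now [ 0.416  -0.2907  0.2617] yaw -6.3 tilt [-0.001  0.   ]
[(array([284., 236.]), 0.92)]
[(array([462., 270.]), 0.77)]
(array([ 0.41656861, -0.29793714,  0.2538513 ]), np.float64(0.004399288648689841))
```

```bash
W="python3 -m handwheel"
$W '[[-0.8,0,0,0,0,0],[-0.8,0.4,0.1,0,0,0],[-0.65,0.7,0.1,0,0,0],[0,0.8,0.1,0,0,0],[0,0,0,0,0,0],[0,0,0,0,0,0]]'
python3 - <<'E'
from h import *
go(.5675,-.352,.255,-6)
C={n:get_image(n) for n in('side','top','wrist')}
for l in ('hook_tip','hook_seat','basket_bar'):
  q={n:place_of(l,n) for n in C}; g=[n for n in C if q[n]]
  for n in g: print(l,n,[(np.round(np.array(a['point'])*[640,400]),round(a['score'],2)) for a in q[n][:2]])
  if len(g)>1: print(tri([ray(C[n],q[n][0]['point']) for n in g]))
E
```

```text
clock: 80.75
position: [0.4496, -0.3395, 0.2552]
ee_rot: [-2.333, -2.103, 0.001]
force: [-0.4, 1.0, -1.9]
width: 0.152
gripper_force: 40.0
turn rows 0.02 then xyz [-0.01  5.93  0.01] | now [ 0.4496 -0.3395  0.2552] yaw -5.9 tilt [-0.001  0.   ]
hook_tip side [(array([328., 254.]), 0.98)]
hook_tip top [(array([476., 227.]), 0.55), (array([464., 254.]), 0.4)]
hook_tip wrist [(array([417., 226.]), 0.61)]
(array([ 0.51008696, -0.34544163,  0.21510973]), np.float64(0.005964447802127263))
hook_seat side [(array([354., 260.]), 0.6)]
hook_seat top [(array([474., 208.]), 0.8)]
hook_seat wrist [(array([462., 164.]), 0.69), (array([490., 220.]), 0.58)]
(array([ 0.56330995, -0.33794059,  0.17981812]), np.float64(0.021752814830195456))
basket_bar side [(array([305., 249.]), 0.64), (array([360., 222.]), 0.23)]
basket_bar top [(array([479., 254.]), 0.69), (array([331., 215.]), 0.31)]
(array([ 0.45155554, -0.34213796,  0.2402926 ]), np.float64(0.003365892759825515))
```

Go in along the rod, checking forces.

```bash
W="python3 -m handwheel"
$W '[[0,0.5,0,0,0,0],[0,0.7,0,0,0,0],[0,0.8,0,0,0,0],[0,0.8,0,0,0,0]]'
$W '[[0,0.8,0,0,0,0],[0,0.8,0,0,0,0],[0,0.8,0,0,0,0],[0,0.7,0,0,0,0],[0,0,0,0,0,0],[0,0,0,0,0,0]]'
python3 - <<'E'
from h import *
go(.5675,-.352,.21,-6)
C={n:get_image(n) for n in('side','top')}
cv2.imwrite('pics/s13.png',cv2.resize(C['side']['image'][160:360,260:440,::-1],(540,600),interpolation=cv2.INTER_CUBIC))
E
```

```text
clock: 81.68
position: [0.5065, -0.3456, 0.2559]
ee_rot: [2.335, 2.101, 0.001]
force: [1.0, -0.2, -1.9]
width: 0.15
gripper_force: 40.0
clock: 82.18
position: [0.5676, -0.3518, 0.255]
ee_rot: [-2.334, -2.102, 0.001]
force: [-0.8, -0.8, -1.9]
width: 0.148
gripper_force: 40.0
turn rows 0.00 then xyz [-0.01 -0.    2.25] | now [ 0.5676 -0.3518  0.255 ] yaw -6.0 tilt [-0.001  0.   ]
```

View pics/s13.png

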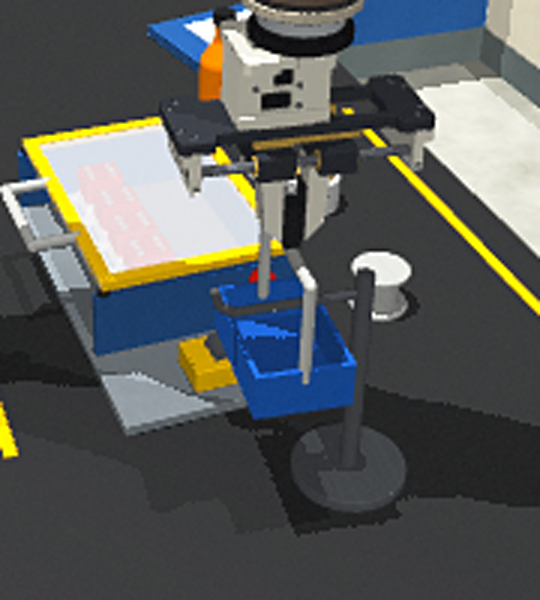

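```bash
W="python3 -m handwheel"
$W '[[0,0,0.4,0,0,0],[0,0,0.5,0,0,0],[0,0,0.5,0,0,0],[0,0,0.4,0,0,0],[0,0,0.2,0,0,0],[0,0,0.1,0,0,0],[0,0,0,0,0,0]]'
$W '[[0,0,0.1,0,0,0],[0,0,0,0,0,0]]'
```

```text
clock: 82.87
position: [0.5665, -0.352, 0.2131]
ee_rot: [-2.335, -2.1, 0.001]
force: [0.4, 0.0, -2.6]
width: 0.147
gripper_force: 40.0
clock: 83.03
position: [0.5669, -0.3523, 0.2119]
ee_rot: [2.336, 2.101, 0.0]
force: [-1.0, -0.0, -2.8]
width: 0.148
gripper_force: 40.0
```

```bash
W="python3 -m handwheel"
$W '[[0,0,0.05,0,0,0],[0,0,0.05,0,0,0]]'
$W '[[0,0,0.05,0,0,0],[0,0,0,0,0,0]]'
```

```text
clock: 83.2
position: [0.5669, -0.3523, 0.2101]
ee_rot: [2.336, 2.1, 0.0]
force: [-0.3, 0.1, -0.9]
width: 0.154
gripper_force: 40.0
clock: 83.37
position: [0.567, -0.3524, 0.2097]
ee_rot: [2.335, 2.1, 0.001]
force: [-1.8, 1.0, 3.4]
width: 0.154
gripper_force: 40.0
```

```bash
W="python3 -m handwheel"
$W '[[0,0,0,0,0,0],[0,0,0,0,0,0],[0,0,0,0,0,0],[0,0,0,0,0,0]]' 0.35 5
$W '[[0,0,-0.4,0,0,0],[0,0,-0.5,0,0,0],[0,0,-0.6,0,0,0],[0,0,-0.8,0,0,0],[0,0,-1,0,0,0],[0,0,-1,0,0,0],[0,0,-1,0,0,0],[0,0,-1,0,0,0]]'
$W '[[0,-1,-1,0,0,0],[0,-1,-1,0,0,0],[0,-1,-1,0,0,0],[0,-1,0,0,0,0],[0,-1,0,0,0,0],[0,-1,0,0,0,0],[0,0,0,0,0,0],[0,0,0,0,0,0]]'
python3 - <<'E'
from h import *
np.set_printoptions(precision=4,suppress=True)
C={n:get_image(n) for n in('side','top')}
z={'basket_bar':.199,'guard_handle':.09,'start_lever_tip':.104,'module1':.012}
for l in z:
  q={n:place_of(l,n) for n in C}
  for n in C: print(l,n,[(np.round(atz(ray(C[n],a['point']),z[l])[:2],3),round(a['score'],2)) for a in q[n][:5]])
a=C['side']['image'][120:360,190:440,::-1]; b=C['top']['image'][140:300,260:520,::-1]
a=cv2.resize(a,(400,384),interpolation=cv2.INTER_CUBIC); b=cv2.resize(b,(400,246),interpolation=cv2.INTER_CUBIC); b=cv2.copyMakeBorder(b,0,138,0,0,0)
cv2.imwrite('pics/f14.png',np.hstack([a,b]))
E
```

```text
clock: 83.7
position: [0.5668, -0.3522, 0.2088]
ee_rot: [2.336, 2.101, 0.0]
force: [-0.1, -0.6, 0.3]
width: 0.338
gripper_force: 0.0
clock: 84.37
position: [0.5667, -0.3524, 0.3375]
ee_rot: [2.335, 2.1, 0.001]
force: [0.5, 0.0, 0.1]
width: 0.352
gripper_force: 0.0
clock: 85.03
position: [0.4467, -0.3399, 0.3967]
ee_rot: [2.336, 2.098, 0.003]
force: [-0.4, -0.4, 0.0]
width: 0.351
gripper_force: 0.0
basket_bar side [(array([ 0.563, -0.343]), 0.91)]
basket_bar top [(array([ 0.572, -0.354]), 0.91)]
guard_handle side [(array([ 0.426, -0.006]), 0.86)]
guard_handle top [(array([ 0.424, -0.008]), 0.56)]
start_lever_tip side [(array([ 0.611, -0.208]), 0.51), (array([ 0.496, -0.135]), 0.49)]
start_lever_tip top [(array([ 0.611, -0.211]), 0.53)]
module1 side []
module1 top []
```

View pics/f14.png

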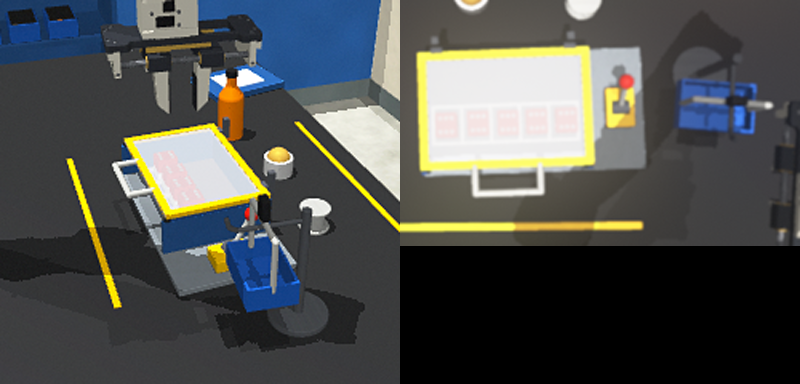

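```bash
python3 - <<'E'
from h import *
np.set_printoptions(precision=4,suppress=True)
C={n:get_image(n) for n in('side','top')}
def cen(im,win,k):
    im=im.astype(int); m=((im[...,0]>110)&(im[...,1]<.45*im[...,0])&(im[...,2]<.45*im[...,0])) if k=='r' else ((im[...,0]>110)&(im[...,1]>.6*im[...,0])&(im[...,2]<.4*im[...,0]))
    q=np.zeros_like(m); q[win[1]:win[3],win[0]:win[2]]=1; ys,xs=np.nonzero(m&q); return np.array([xs.mean()+.5,ys.mean()+.5]),len(xs),(xs.min(),xs.max(),ys.min(),ys.max())
t=cen(C['top']['image'],(395,180,420,208),'r'); b=cen(C['top']['image'],(390,190,418,226),'y'); s=cen(C['side']['image'],(330,240,360,262),'r')
print(t,b,s)
print('ball top@.104',atz(ray(C['top'],t[0],False),.104),'side',atz(ray(C['side'],s[0],False),.104), tri([ray(C['top'],t[0],False),ray(C['side'],s[0],False)]))
x0,x1,y0,y1=b[2]
for z in(.02,.035): print('block',atz(ray(C['top'],[x0,y0],False),z),atz(ray(C['top'],[x1+1,y1+1],False),z))
# initial ball in top0
T0=cv2.imread('pics/top0.png')[:,:,::-1]; t0=cen(T0,(395,208,420,232),'r'); print('initial',t0,atz(ray(C['top'],t0[0],False),.104))
E
```

```text
(array([406.9545, 193.1545]), 55, (np.int64(403), np.int64(410), np.int64(189), np.int64(196))) (array([402.321 , 211.1265]), 257, (np.int64(394), np.int64(411), np.int64(197), np.int64(221))) (array([345.5   , 254.0455]), 22, (np.int64(343), np.int64(350), np.int64(250), np.int64(257)))
ball top@.104 [ 0.6093 -0.2097  0.104 ] side [ 0.6046 -0.2129  0.104 ] (array([ 0.6079, -0.2096,  0.1013]), np.float64(0.001749664491654338))
block [ 0.6077 -0.1892  0.02  ] [ 0.5379 -0.237   0.02  ]
block [ 0.6063 -0.1868  0.035 ] [ 0.5373 -0.2341  0.035 ]
initial (array([409.0192, 220.1346]), 52, (np.int64(405), np.int64(412), np.int64(216), np.int64(223))) [ 0.5395 -0.2132  0.104 ]
```

```bash
python3 -c "
from cell import sign_off; print(sign_off())"
```

```text
the job is handed in; nothing more can be done
None
```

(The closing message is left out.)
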